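# Hang a ladle on the packing bench's spring balance and tug-test it

## Robot

A 6-joint arm with a two-finger parallel gripper is mounted at the origin on the work surface. World frame = base frame: x ahead of the robot, y to its left, z up, the work surface at z = 0. Lengths are in m, angles in degrees, forces in N, time in s.
With the tool pointing down it reaches from about 0.275 to 0.75 m from the base axis. Payload 10.2 kg.
Tool frame: the origin (TCP) lies between the finger pads; the fingertips stand 19 mm ahead of it and the grasp point (between the pads) is the TCP; z points along the fingers, y is the direction in which the jaws open and shut (so a half turn about z gives the same grasp; the last joint's range is limited). The gripper opens to 88 mm and grips with 3 to 60 N. Pads are 18 mm wide; open, the fingers measure 123 mm over their backs; the gripper's body (75 mm by 187 mm) begins 45 mm behind the grasp point.
Start: joints at [63.976, 17.928, 85.812, -0, 76.261, -12.8], TCP at [0.12, 0.511, 0.225] pointing down, gripper open.
Joint ranges: [-168.41, 168.41], [-55.51, 124.54], [10.69, 146.95], [-70.63, 250.63], [1, 178], [-165.06, 165.06]. Speed limits (degrees/s): [136.94, 136.94, 172.46, 180, 180, 180].

## Interface

Orientations are given as a 3x3 rotation matrix whose columns are the frame's x, y, z axes.
In Python, from plant import env, vision, job, find_in, trace gives the robot as it stands.
- The arm moves only by the tool jog_arm, never from a script. Its argument "series" is a list of rows, each a list of 7 numbers: the turn, a rotation vector about the world's x, y, z in rad, then the shift along the world's x, y, z in mm, then the finger opening in mm, from 0 to 88.1. In form: [[wx, wy, wz, x, y, z, hand], ...]. A call has 1 to 5 rows; each row shifts and turns the commanded pose from where the row before left it; what a row does not reach is not made up. A row lasts 1/12 s, in which the tool goes at most 41.7 mm and 7.16 degrees, less where a joint would pass 70% of its speed; a pose out of reach is approached as far as the arm can. A call with a gripper value outside its range is refused whole. The fingers move at their own pace and stop on an object; "force" is the grip in N (left out, the last holds). Time passes only in rows, so rows that do not move let the fingers close. It gives the time, the measured TCP pose, the force and the opening at its end, in the units of the state.
- env.sense(): the state, without advancing time (a new reading comes with each control period).
- vision.get_image(name): name is "scene" or "top"; returns a dict with "img" (384x512x3 uint8, red, green, blue), "z_map" (384x512 float32, m along the optical axis (not along the pixel's ray), 0 where there is no reading), "fov_y" (degrees; the focal length in pixels is half the picture's height over the tangent of half this angle, whatever the lens; pixels are square), "cx", "cy" (the principal point, pixels), "k1" (the pictures are not rectified: a ray, as slopes to the right and down, at radius r is drawn at 1 + k1 r^2 times it, then the intrinsics apply), "cam_to_world" (4x4, takes a point from camera to world coordinates). Camera axes: x right, y down, z forward; pixel columns grow to the right and rows downward; lengths in m; the calibration is good to about 2 mm. A picture is of the moment at which its call begins.
- job.finish_job(): hands the job in, once; it reports no verdict.
Trained networks look in the newest picture that a camera, given by its name, has taken for a name from the list of things; names that differ only in an ending like _2 or _b are one class to them, and where a whole thing is asked for, a point or a joint stands for the part that bears it (a point fixed in the world has none). Each returns a list of dicts, best first, with "score" (0 to 1); they miss things now and then, are a little off and sometimes report something else, mostly with a low value. They report only what shows in the picture. A call takes as long as a camera call. They do not tell look-alikes from the thing itself.
- find_in(camera, thing): "centre" ([column, row] in pixels, amid what is visible of it).
- trace(camera, thing): "mask" (384x512 bool, what is visible of it) and "centre" ([column, row] in pixels, amid what is visible of it).
The state is a dict: "time_s": time; "joints": joint angles; "joint_velocities": joint speeds; "joint_torque": joint torques, N m; "eef_pos": TCP position; "tool_rot": TCP orientation; "force": force on the tool from outside, world axes, zero at the start; "wrist_torque": the same for the moment, N m; "width": opening from 0.0 (shut) to 1.0 (fully open).
Only numpy, scipy, OpenCV 4.12 (cv2) and the standard library are available. Lean on these libraries where they do the work, as an engineer would, in place of code of your own. Each camera call takes 0.05 s, during which the arm holds its last target.

## Task

Unlock the spring balance by pulling up the sprung knob on the stand's foot, turning it clockwise to its other notch and letting it snap down again. Then, of the two ladles standing on the bench, take the one with the larger bowl by its blue grip, hang it by its loop on the balance's hook, and tug it gently down until the hook is about 3 cm below its unloaded height. When you feel that it holds, ease off, let go and leave it hanging still, without disturbing the other ladle or the things lying about.

Things in the scene. Friction and masses are not known exactly. Their poses are not given: they have to be found in the camera images.
- stand: Fixed check stand. Origin on the table plumb below the hook's stem; its x axis is the way a loop moves on to the hook (mouth opens to -x), yaw within 0.25 rad; z up. Grey foot plate 300 x 160 x 16 mm centred at x -5, y -190 mm. Square column 36 mm wide, 480 mm high at x 60, y -245 mm; from its top an arm (z 466 to 490 mm) runs to the balance tube above the origin
- hook_seat (a point): Where the loop rests: centre line of the hook's 6 mm steel bar, 12 mm to -x of the stem, 300 mm above the table when unloaded; it goes down with the hook. The tip is 15 mm further to -x, its top 17 mm above this point. The stem rises 12 mm to +x of this point, with a 22 mm collar 46 mm above it
- hook (a joint): How far the hook is drawn down, m: 0 unloaded; balance spring 200 N/m with about 0.2 N preload, stop at 0.06. While locked it moves under 2 mm. Should not go beyond 0.048
- knob_grip (a point): Grip point of the sprung lock knob, on its upright axis at stand x -90, y -170 mm, 82 mm above the table when home; its axes turn with the knob, x along the grip. The grip is a black upright bar 44 x 12 mm, from 22 mm below to 10 mm above this point; at the start it lies along the stand's x axis. Below, two pins in line with it sit in notches of a steel collar 50 mm across, top 29 mm below this point
- knob_pull (a joint): How far the knob is pulled up, m: 0 home (pins in a notch), pins clear the notches above 0.006, stop at 0.014. Spring about 5 N at home to 8.5 N at the stop; it snaps down by itself over a notch and stays up if let go between notches
- knob_turn (a joint): Knob angle, rad, clockwise seen from above: about 0 locked notch (start), 1.22 unlocked notch, each with about 0.08 play; stops at -0.10 and 1.32. Turns only while pulled up. A rod in the stand swings the lock tongue under the hook's collar away
- ladle_large: The ladle to hang, standing on the table: flat-bottomed steel bowl 90 mm across, 44 mm high. Origin under the bowl's centre, z up. A 7 mm stem bends from the bowl's +x rim to the axis at z 100 mm; upright blue grip 14 mm (x) by 16 mm (y) on the axis, z 96 to 150 mm; the loop above. Height 215 mm, 0.15 to 0.26 kg. Starts with its -x side roughly towards the robot (yaw 0.3 to 0.95 rad)
- ladle_large_loop (a point): Centre of the large ladle's upright oblong loop, on the axis 190 mm above the bowl's underside. Loop in the ladle's y-z plane; 6 mm wire, clear opening 24 mm wide (y), 38 mm high. Hanging, this point lies 16 mm below hook_seat; move the loop on with this point about 8 mm above hook_seat's height, then lower
- ladle_small: The other ladle, to be left alone: same grip and loop, same height, but a bowl only 58 mm across and 34 mm high. Origin and axes alike
- bowl: White bowl, 110 mm across, 45 mm high; leave alone. Origin under its centre
- tape_roll: Lying roll core, 96 mm across, 48 mm high; leave alone. Origin under its centre
- shaker: Glass shaker with steel cap, 40 mm across, 68 mm high; leave alone. Origin under its centre
- spatula: Spatula lying flat on the table, about 200 mm long; leave alone. Origin near its middle
- sauce_cup: Small steel cup, 64 mm across, 32 mm high; leave alone. Origin under its centre
- balance_tube (a point): Centre of the lower end of the balance tube (48 mm across, 106 mm tall) right above the hook's stem, 358 mm above the table. A gripper pointing straight down over the hook would hit tube, stem and arm: it must lean back 35 to 50 degrees from vertical, towards the stand's -x side
Not all that is in view belongs to the job. Leave any purple look-alike of the ladle_large alone.

How it is judged:
By the outcome, as a careful person would: the job done as asked, in the order asked, and still so for the second after the job is handed in, with the robot touching nothing.
It also fails if it takes over 72 s, if anything falls off the work surface, if the arm or the gripper's body presses on something with over 40 N, if the wrist force passes 120 N, or if a joint passes its speed limit or range.

## Working session

There is one attempt and no reset: what is moved stays moved. The work goes in short steps, Python scripts to look and compute and a tool call to move; the robot and the scene stay as the last step left them, time stands still between calls to the robot, and variables do not carry over. Pictures are saved under pics/ and viewed, and the job is handed in when it is done.

Besides the shell and the picture viewer there is one more tool, called after "Request:" by a JSON object that holds its "name" and its "arguments", one argument or row to a line. jog_arm: Moves the arm, as the interface text tells. Its arguments: {"type":"object","properties":{"series":{"type":"array","items":{"type":"array","items":{"type":"number"}}},"force":{"type":"number"}},"required":["series"]}

```bash
ls; mkdir -p pics; cat > h.py <<'E'
import numpy as np, cv2
from plant import env, vision, job, find_in, trace
def shot(n):
    return vision.get_image(n)
def K(d):
    H=d['img'].shape[0]; f=H/2/np.tan(np.radians(d['fov_y'])/2)
    return f
def p2w(d,u,v,z=None,h=None):
    f=K(d); x=(u-d['cx'])/f; y=(v-d['cy'])/f
    rd=np.hypot(x,y); r=rd
    for _ in range(30): r=rd/(1+d['k1']*r*r)
    s=r/rd if rd>0 else 1
    ray=np.array([x*s,y*s,1]); T=np.array(d['cam_to_world'])
    if h is not None:
        dw=T[:3,:3]@ray; t=(h-T[2,3])/dw[2]; return T[:3,3]+t*dw
    if z is None: z=d['z_map'][int(round(v)),int(round(u))]
    return T[:3,:3]@(ray*z)+T[:3,3]
def w2p(d,p):
    T=np.array(d['cam_to_world']); c=T[:3,:3].T@(np.array(p)-T[:3,3]); a=c[:2]/c[2]; r2=a@a
    return a*(1+d['k1']*r2)*K(d)+[d['cx'],d['cy']]
def cloud(d):
    f=K(d); H,W=d['z_map'].shape; u,v=np.meshgrid(np.arange(W),np.arange(H))
    x=(u-d['cx'])/f;y=(v-d['cy'])/f; rd=np.hypot(x,y); r=rd.copy()
    for _ in range(30): r=rd/(1+d['k1']*r*r)
    s=np.where(rd>0,r/np.maximum(rd,1e-9),1); z=d['z_map']
    P=np.stack([x*s*z,y*s*z,z],-1); T=np.array(d['cam_to_world'])
    return P@T[:3,:3].T+T[:3,3]
def save(n,img): cv2.imwrite('pics/'+n+'.png',cv2.cvtColor(img,cv2.COLOR_RGB2BGR))
E
python3 - <<'E'
from h import *
import pickle
for n in ['scene','top']:
    d=shot(n); save(n+'0',cv2.resize(d['img'],(768,576))); pickle.dump(d,open(n+'0.pkl','wb'))
    print(n,d['fov_y'],d['k1'],d['cam_to_world'])
    for t in ['ladle_large','ladle_small','ladle_large_loop','hook_seat','knob_grip','hook','stand','bowl','tape_roll','shaker','spatula','sauce_cup','balance_tube']:
        try: print(t,[(np.round(q['centre']).tolist(),round(q['score'],2)) for q in find_in(n,t)])
        except Exception as e: print(t,e)
print(env.sense())
E
```

```text
pics
scene 42.165985999467836 -0.08333796097436129 [[-0.65658022  0.46989101 -0.59000411  1.25845474]
 [ 0.75392318  0.38561755 -0.53188245  0.80639744]
 [-0.02241084 -0.79404128 -0.60745058  0.97599421]
 [ 0.          0.          0.          1.        ]]
ladle_large [([392.0, 245.0], 0.98), ([389.0, 336.0], 0.78), ([351.0, 284.0], 0.74)]
ladle_small [([294.0, 237.0], 0.92), ([163.0, 175.0], 0.53)]
ladle_large_loop [([386.0, 332.0], 0.77), ([350.0, 285.0], 0.65), ([393.0, 244.0], 0.56)]
hook_seat []
knob_grip [([164.0, 172.0], 0.7)]
hook [([174.0, 142.0], 0.65), ([322.0, 257.0], 0.63)]
stand [([114.0, 163.0], 0.87), ([177.0, 278.0], 0.53)]
bowl [([289.0, 295.0], 0.64), ([175.0, 277.0], 0.5), ([237.0, 258.0], 0.35)]
tape_roll [([236.0, 262.0], 0.68)]
shaker [([164.0, 175.0], 0.66), ([319.0, 257.0], 0.54), ([175.0, 278.0], 0.45), ([169.0, 135.0], 0.18)]
spatula [([174.0, 278.0], 0.65)]
sauce_cup [([252.0, 218.0], 0.7)]
balance_tube [([114.0, 164.0], 0.67)]
top 46.50306911740351 0.01222412449320374 [[ 2.54352709e-03 -9.92263861e-01  1.24120749e-01  3.44321619e-01]
 [-9.99995527e-01 -2.3
[... 867 characters left out ...]
4075e-03,
        7.62618760e+01, -1.27992822e+01]), 'joint_velocities': array([-0.05011758,  0.00934854, -0.03818483,  0.08252748,  0.00991699,
        0.06913991]), 'joint_torque': array([-4.64214572e-04, -4.02106333e+01, -2.52420062e+01,  6.95429463e-02,
        3.18867399e-02,  2.97921304e-05]), 'eef_pos': array([0.12013992, 0.51107961, 0.22481383]), 'tool_rot': array([[-9.73473040e-01,  2.28801749e-01,  3.38371694e-06],
       [ 2.28801749e-01,  9.73473039e-01, -3.88783020e-05],
       [-1.21893807e-05, -3.70727785e-05, -9.99999999e-01]]), 'force': array([-0.46405548,  0.00176633,  0.39225925]), 'wrist_torque': array([-0.00465711,  0.02974862, -0.00152024]), 'width': 0.9996400932935875}
```

View pics/scene0.png

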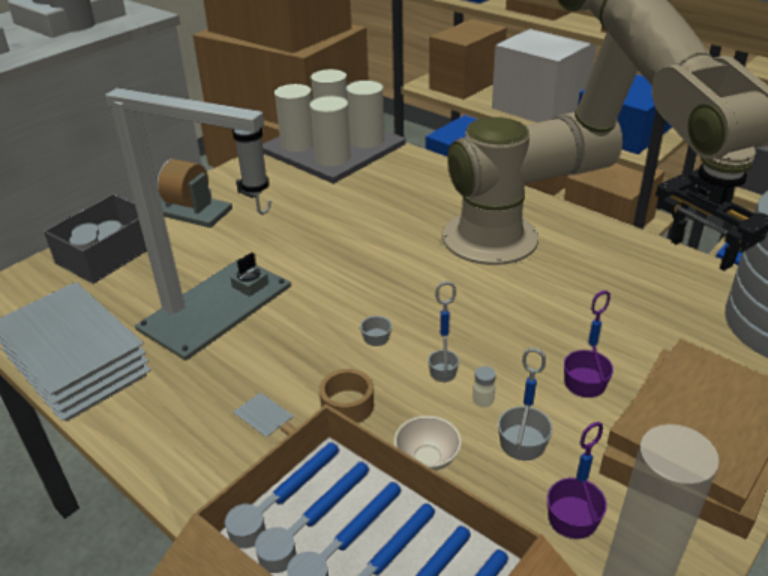

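View pics/top0.png

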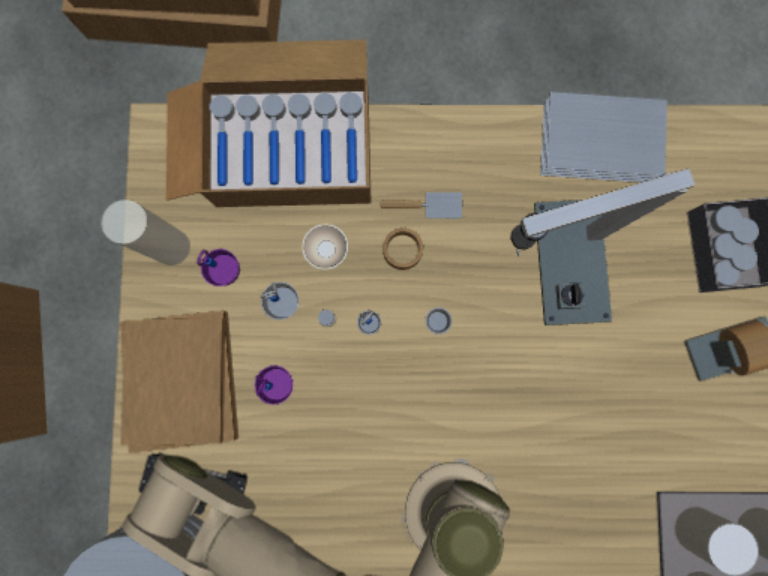

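```bash
python3 - <<'E'
from h import *
import pickle
D={n:pickle.load(open(n+'0.pkl','rb')) for n in ['scene','top']}
for n in D:
    d=D[n]; C=cloud(d); img=d['img']; ok=d['z_map']>0
    print(n,'table z',np.median(C[ok&(abs(C[...,2])<.02)&(C[...,0]>.2)&(C[...,0]<.6)&(abs(C[...,1])<.3)][:,2]))
    m=ok&(abs(C[...,2]-.016)<.005)&(C[...,0]>.2)&(C[...,0]<.8)&(C[...,1]<-.05)&(C[...,1]>-.5)
    # plate dark gray color
    g=img.astype(int); m&=(abs(g[...,0]-g[...,2])<25)&(g.sum(-1)<330)
    P=C[m]; r=cv2.minAreaRect(P[:,:2].astype(np.float32)); print('plate',len(P),r)
    # tube arm & knob
    z=C[...,2]
    m=ok&(z>.055)&(z<.11)&(C[...,1]<-.1)&(C[...,1]>-.4)&(C[...,0]>.2)&(C[...,0]<.6)&(g.sum(-1)<150)
    print('knob',m.sum(),C[m].mean(0) if m.any() else 0, C[m].max(0) if m.any() else 0,C[m].min(0) if m.any() else 0)
    m=ok&(z>.464)&(z<.495)&(C[...,1]<.1)&(C[...,1]>-.5)&(C[...,0]>.2)&(C[...,0]<.9)
    print('arm',m.sum(), cv2.minAreaRect(C[m][:,:2].astype(np.float32)) if m.sum()>5 else 0)
    for t in ['ladle_large','ladle_small','ladle_large_loop','knob_grip']:
        for q in trace(n,t):
            M=q['mask']&ok; P=C[M]; print(t,round(q['score'],2),np.round(q['centre']),len(P),'med',np.round(np.median(P,0),3),'col',np.median(img[M],0),'zmax',P[:,2].max().round(3))
E
```

```text
scene table z 0.0021378177415107835
plate 2361 ((0.588157057762146, -0.2888626456260681), (0.30493083596229553, 0.164719358086586), 2.927927017211914)
knob 120 [ 0.50591769 -0.27142903  0.08038312] [ 0.52533509 -0.24652801  0.09857065] [ 0.48213245 -0.28765907  0.05532139]
arm 1499 ((0.6216750144958496, -0.22039522230625153), (0.041396960616111755, 0.3060719668865204), 16.795516967773438)
ladle_large 0.9 [386. 334.] 1510 med [0.565 0.55  0.029] col [53. 31. 74.] zmax 0.218
ladle_large 0.63 [350. 285.] 1290 med [0.488 0.408 0.032] col [84. 85. 82.] zmax 0.22
ladle_large 0.59 [393. 246.] 998 med [0.294 0.416 0.03 ] col [52. 25. 67.] zmax 0.216
ladle_large_loop 0.93 [396. 244.] 1147 med [0.29  0.415 0.029] col [53. 31. 71.] zmax 0.218
ladle_large_loop 0.78 [348. 280.] 1393 med [0.487 0.407 0.031] col [85. 86. 83.] zmax 0.22
ladle_large_loop 0.75 [387. 334.] 1692 med [0.563 0.55  0.027] col [62. 34. 77.] zmax 0.218
knob_grip 0.58 [166. 172.] 140 med [ 0.505 -0.272  0.078] col [10. 11. 12.] zmax 0.099
top table z 0.00010969754105194518
plate 2104 ((0.6095904111862183, -0.3211284279823303)
[... 418 characters left out ...]
] 508 med [0.29  0.417 0.009] col [112.  59. 135.] zmax 0.221
ladle_large 0.58 [188. 198.] 500 med [0.485 0.407 0.009] col [130. 139. 150.] zmax 0.219
ladle_small 0.73 [242. 214.] 176 med [0.433 0.197 0.011] col [113.  118.5 128. ] zmax 0.216
ladle_large_loop 0.94 [182. 201.] 461 med [0.485 0.407 0.008] col [130. 139. 152.] zmax 0.219
ladle_large_loop 0.68 [179. 257.] 485 med [0.29  0.416 0.008] col [113.  59. 138.] zmax 0.221
ladle_large_loop 0.66 [147. 177.] 500 med [0.563 0.552 0.009] col [110.  55. 134.] zmax 0.211
knob_grip 0.57 [383. 191.] 60 med [ 0.5   -0.272  0.09 ] col [31.5 31.  32. ] zmax 0.099
knob_grip 0.19 [187. 199.] 489 med [0.485 0.407 0.009] col [130. 139. 150.] zmax 0.219
```

```bash
python3 - <<'E'
from h import *
import pickle
D={n:pickle.load(open(n+'0.pkl','rb')) for n in ['scene','top']}
for n in D:
    d=D[n]; C=cloud(d); img=d['img'].astype(int); ok=d['z_map']>0; z=C[...,2]
    near=ok&(np.hypot(C[...,0]-.487,C[...,1]-.407)<.08)
    for lo,hi in [(.03,.05),(.1,.15),(.165,.23)]:
        P=C[near&(z>lo)&(z<hi)]
        if len(P)<5: print(n,lo,len(P)); continue
        q=P[:,:2]-np.median(P[:,:2],0); u,s,vt=np.linalg.svd(q); print(n,lo,len(P),'mean',P.mean(0).round(4),'med',np.median(P,0).round(4),'dir deg',np.degrees(np.arctan2(vt[0,1],vt[0,0])).round(1),'sd',(s/np.sqrt(len(P))).round(4))
    # bowl rim circle
    P=C[near&(z>.038)&(z<.05)][:,:2]
    if len(P)>10:
        A=np.c_[2*P,np.ones(len(P))]; 
        for _ in range(4):
            b=(P**2).sum(1); s=np.linalg.lstsq(A,b,rcond=None)[0]; r=np.sqrt(s[2]+s[0]**2+s[1]**2); res=abs(np.hypot(*(P-s[:2]).T)-r); k=res<max(.003,np.median(res)*2); P=P[k];A=A[k]
        print('rim',s[:2],r,len(P))
    # blue grip color
    m=near&(z>.09)&(z<.16)&(img[...,2]>img[...,0]+30); P=C[m]; print('grip',len(P),P.mean(0) if len(P) else 0,P[:,2].min() if len(P) else 0,P[:,2].max() if len(P) else 0)
    # plate again
    g=img; m=ok&(abs(z-.016)<.006)&(C[...,0]>.4)&(C[...,0]<.77)&(C[...,1]<-.18)&(C[...,1]>-.39)&(abs(g[...,0]-g[...,2])<25)&(g.sum(-1)<330)
    m=cv2.morphologyEx(m.astype(np.uint8),cv2.MORPH_OPEN,np.ones((3,3)))>0
    print('plate',cv2.minAreaRect(C[m][:,:2].astype(np.float32)))
    # tube
    m=ok&(z>.365)&(z<.46)&(np.hypot(C[...,0]-.583,C[...,1]+.099)<.06); P=C[m]
    if len(P)>10:
        A=np.c_[2*P[:,:2],np.ones(len(P))]; s=np.linalg.lstsq(A,(P[:,:2]**2).sum(1),rcond=None)[0]; print('tube',len(P),s[:2],np.sqrt(s[2]+s[0]**2+s[1]**2))
    m=ok&(z>.27)&(z<.345)&(np.hypot(C[...,0]-.583,C[...,1]+.099)<.06); P=C[m]; print('hook pts',len(P)); print(P[np.argsort(P[:,2])][::max(1,len(P)//25)].round(3))
    o=np.array([.583,-.099])
    M=d['img'].copy(); c=w2p(d,[.573,-.099,.3]); print(c)
    x0,y0=int(c[0])-30,int(c[1])-40; cr=cv2.resize(M[max(y0,0):y0+70,x0:x0+60],None,fx=8,fy=8,interpolation=cv2.INTER_CUBIC); save('hook_'+n,cr)
E
```

```text
scene 0.03 374 mean [0.4859 0.4072 0.0399] med [0.4861 0.4084 0.0406] dir deg 26.9 sd [0.0328 0.0267]
scene 0.1 109 mean [0.4919 0.409  0.1261] med [0.4921 0.4089 0.127 ] dir deg 114.0 sd [0.0048 0.0026]
scene 0.165 128 mean [0.4884 0.4076 0.1924] med [0.4878 0.408  0.1927] dir deg 109.1 sd [0.0112 0.0021]
rim [0.48701211 0.40714049] 0.04279404437370808 210
grip 95 [0.49204829 0.40923258 0.13104222] 0.10075590773646192 0.1533342637306897
plate ((0.5883275866508484, -0.2886919379234314), (0.303570032119751, 0.16474011540412903), 3.6715450286865234)
tube 621 [ 0.58128404 -0.10155735] 0.020659679985132136
hook pts 65
[[ 0.564 -0.1    0.301]
 [ 0.561 -0.107  0.303]
 [ 0.568 -0.099  0.303]
 [ 0.564 -0.099  0.305]
 [ 0.573 -0.101  0.305]
 [ 0.557 -0.104  0.306]
 [ 0.567 -0.099  0.306]
 [ 0.574 -0.103  0.308]
 [ 0.582 -0.102  0.309]
 [ 0.559 -0.104  0.31 ]
 [ 0.556 -0.1    0.31 ]
 [ 0.559 -0.099  0.311]
 [ 0.556 -0.099  0.313]
 [ 0.584 -0.099  0.314]
 [ 0.554 -0.101  0.314]
 [ 0.582 -0.1    0.316]
 [ 0.553 -0.102  0.316]
 [ 0.553 -0.105  0.319]
 [ 0.557 -0.1    0.319]
 [ 0.581 -0.097  0.322
[... 549 characters left out ...]
65 38 mean [0.4844 0.4069 0.195 ] med [0.4851 0.4075 0.2012] dir deg 108.1 sd [0.0096 0.0018]
rim [0.48480235 0.40685011] 0.042394516053944085 74
grip 23 [0.48157965 0.40395157 0.13525114] 0.09921007974429563 0.1582407218603603
plate ((0.5841923952102661, -0.2893584668636322), (0.29831424355506897, 0.15892045199871063), 3.289215087890625)
tube 155 [ 0.57903478 -0.10189035] 0.02177629491524863
hook pts 11
[[ 0.562 -0.1    0.298]
 [ 0.565 -0.103  0.299]
 [ 0.565 -0.1    0.299]
 [ 0.567 -0.099  0.304]
 [ 0.557 -0.101  0.308]
 [ 0.557 -0.104  0.308]
 [ 0.56  -0.101  0.308]
 [ 0.554 -0.101  0.31 ]
 [ 0.55  -0.102  0.317]
 [ 0.553 -0.105  0.317]
 [ 0.552 -0.102  0.319]]
[343.60014543 163.1577281 ]
```

View pics/hook_scene.png

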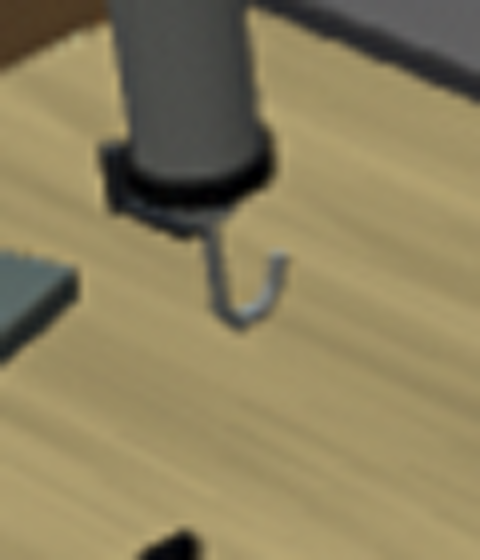

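Request:
{"name": "jog_arm", "arguments": {
  "series": [
    [0,0,0.0136,18,-37,3,88],
    [0,0,0.0136,18,-37,3,88],
    [0,0,0.0136,18,-37,3,88],
    [0,0,0.0136,18,-37,3,88],
    [0,0,0.0136,18,-37,3,88]
  ]
}}

```text
time_s: 2.22
eef_pos: [0.2102, 0.3244, 0.2399]
tool_rot: [[-0.987, 0.161, 0.0], [0.161, 0.987, 0.0], [-0.0, 0.0, -1.0]]
force: [1.6, 0.3, -0.1]
width: 0.998
```

Request:
{"name": "jog_arm", "arguments": {
  "series": [
    [0,0,0.0136,18,-37,0,88],
    [0,0,0.0136,18,-37,0,88],
    [0,0,0.0136,18,-37,0,88],
    [0,0,0.0136,18,-37,0,88],
    [0,0,0.0136,18,-37,0,88]
  ]
}}

```text
time_s: 2.63
eef_pos: [0.3004, 0.1392, 0.2401]
tool_rot: [[-0.996, 0.094, 0.001], [0.094, 0.996, 0.0], [-0.001, 0.0, -1.0]]
force: [1.3, -0.4, 0.0]
width: 0.997
```

Request:
{"name": "jog_arm", "arguments": {
  "series": [
    [0,0,0.0136,18,-37,0,88],
    [0,0,0.0136,18,-37,0,88],
    [0,0,0.0136,18,-37,0,88],
    [0,0,0.0136,18,-37,0,88],
    [0,0,0.0136,18,-37,0,88]
  ]
}}

```text
time_s: 3.05
eef_pos: [0.3905, -0.0462, 0.24]
tool_rot: [[-1.0, 0.027, 0.001], [0.027, 1.0, -0.0], [-0.001, -0.0, -1.0]]
force: [0.4, 0.6, 0.9]
width: 0.998
```

Request:
{"name": "jog_arm", "arguments": {
  "series": [
    [0,0,0.0136,18,-37,0,88],
    [0,0,0.0136,18,-37,0,88],
    [0,0,0.0136,18,-37,0,88],
    [0,0,0.0136,18,-37,0,88],
    [0,0,0,0,0,0,88]
  ]
}}

```text
time_s: 3.47
eef_pos: [0.4635, -0.1972, 0.2386]
tool_rot: [[-1.0, -0.024, -0.001], [-0.024, 1.0, -0.001], [0.001, -0.001, -1.0]]
force: [0.4, 1.1, 0.2]
width: 0.997
```

Request:
{"name": "jog_arm", "arguments": {
  "series": [
    [0,0,0.015,12,-26,-25,50],
    [0,0,0.016,12,-26,-25,50],
    [0,0,0,13,-25,-25,50],
    [0,0,0,0,0,-25,50],
    [0,0,0,0,0,0,50]
  ]
}}

```text
time_s: 3.88
eef_pos: [0.4974, -0.2682, 0.1349]
tool_rot: [[-0.998, -0.057, -0.007], [-0.057, 0.998, 0.006], [0.006, 0.006, -1.0]]
force: [0.4, 0.3, -1.3]
width: 0.645
```

```bash
python3 - <<'E'
from h import *
d=shot('scene'); save('s1',cv2.resize(d['img'][80:260,60:300],None,fx=3,fy=3))
s=env.sense();print(s['eef_pos'],s['tool_rot'].round(3),s['width'],s['joints'].round(1))
E
```

```text
[ 0.49814968 -0.26814262  0.1379734 ] [[-0.998 -0.058 -0.004]
 [-0.058  0.998  0.003]
 [ 0.004  0.004 -1.   ]] 0.6022017607273052 [ -40.2   27.7   85.2    0.    67.4 -133.5]
```

View pics/s1.png

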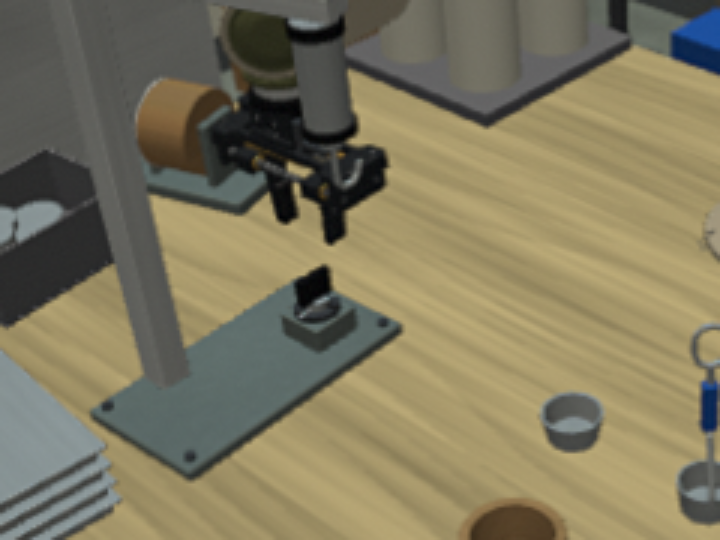

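Request:
{"name": "jog_arm", "arguments": {
  "series": [
    [0,0,0,2,-6,-18,40],
    [0,0,0,0,0,-18,40],
    [0,0,0,0,0,-16,40],
    [0,0,0,0,0,0,40],
    [0,0,0,0,0,0,40]
  ],
  "force": 30
}}

```text
time_s: 4.35
eef_pos: [0.5015, -0.2746, 0.0895]
tool_rot: [[-0.998, -0.059, 0.001], [-0.059, 0.998, -0.001], [-0.001, -0.001, -1.0]]
force: [-0.2, -0.1, 1.3]
width: 0.454
```

```bash
python3 - <<'E'
from h import *
s=env.sense();print(s['eef_pos'],s['width'])
d=shot('scene'); save('s2',cv2.resize(d['img'][110:220,110:230],None,fx=5,fy=5))
E
```

```text
[ 0.50149165 -0.27462878  0.08950072] 0.4538854415277461
```

View pics/s2.png

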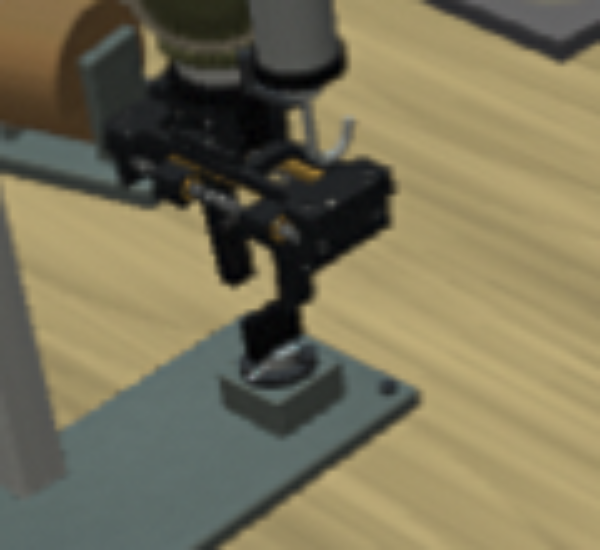

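```bash
python3 - <<'E'
from h import *
import pickle
d=pickle.load(open('scene0.pkl','rb'))
for p in [(.5015,-.2746,.0895),(.5015,-.2746,.07),(.5015,-.2746+.027,.07),(.5015,-.2746-.027,.07),(.5005,-.275,.092)]:
    print(p,(w2p(d,p)-[110,110])*5)
C=cloud(d)
s=env.sense();print(s['eef_pos'],s['width'],s['tool_rot'].round(3))
# knob pixels
m=(d['z_map']>0)&(C[...,2]>.088)&(C[...,1]<-.1)&(C[...,1]>-.4)&(C[...,0]>.4)&(C[...,0]<.6)&(C[...,2]<.15)
P=C[m];print(len(P),P.min(0),P.max(0)); v,u=np.nonzero(m); print(((u.mean()-110)*5,(v.mean()-110)*5),P.mean(0))
d=pickle.load(open('top0.pkl','rb'));C=cloud(d)
m=(d['z_map']>0)&(C[...,2]>.088)&(C[...,1]<-.1)&(C[...,1]>-.4)&(C[...,0]>.4)&(C[...,0]<.6)&(C[...,2]<.15)
P=C[m];print(len(P),P.min(0),P.max(0),P.mean(0))
d=shot('scene');C=cloud(d);z=d['z_map']
for (u,v) in [(235,275),(295,297),(230,250),(290,260),(275,310)]:
    print(u,v,p2w(d,110+u/5,110+v/5).round(4))
d=shot('top');save('t2',cv2.resize(d['img'][150:230,340:430],None,fx=6,fy=6))
E
```

```text
(0.5015, -0.2746, 0.0895) [270.31052089 312.83243681]
(0.5015, -0.2746, 0.07) [274.51802102 338.09460319]
(0.5015, -0.24760000000000001, 0.07) [302.45850358 353.88896312]
(0.5015, -0.30160000000000003, 0.07) [247.11791597 322.60066427]
(0.5005, -0.275, 0.092) [270.57312467 308.63009072]
[ 0.5018049  -0.27496674  0.09000031] 0.45581341500945377 [[-0.998 -0.059  0.002]
 [-0.059  0.998 -0.002]
 [-0.002 -0.002 -1.   ]]
45 [ 0.48119185 -0.28278671  0.08809889] [ 0.52277734 -0.26588325  0.09857065]
(np.float64(268.55555555555554), np.float64(309.33333333333337)) [ 0.50216168 -0.27483187  0.09247158]
41 [ 0.47838694 -0.28162049  0.08877085] [ 0.52035754 -0.26826476  0.09902974] [ 0.49861203 -0.27462976  0.09267973]
235 275 [ 0.5099 -0.2935  0.1146]
295 297 [ 0.5056 -0.2403  0.1187]
230 250 [ 0.5078 -0.2973  0.1306]
290 260 [ 0.5072 -0.2372  0.148 ]
275 310 [ 0.4971 -0.2753  0.089 ]
```

View pics/t2.png

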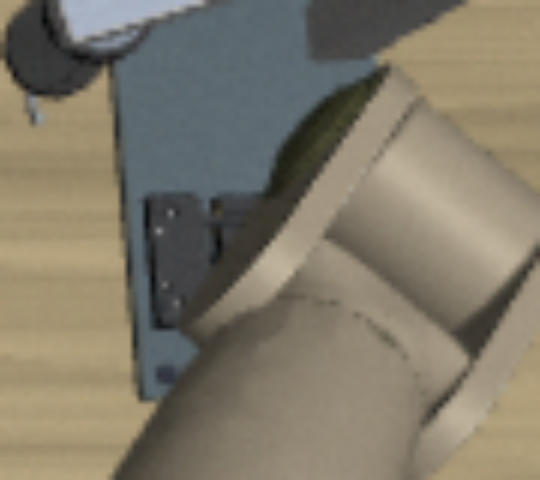

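```bash
python3 - <<'E'
from h import *
d=shot('scene');save('s3',cv2.resize(d['img'][130:200,130:200],None,fx=8,fy=8,interpolation=cv2.INTER_CUBIC))
s=env.sense();print(s['eef_pos'],s['width'],s['time_s'],s['joints'])
E
```

```text
[ 0.50167899 -0.27515599  0.08950687] 0.45482301304391115 4.55 [-4.04710890e+01  3.14701769e+01  8.71023749e+01  3.76186254e-04
  6.12804962e+01 -1.33845063e+02]
```

View pics/s3.png

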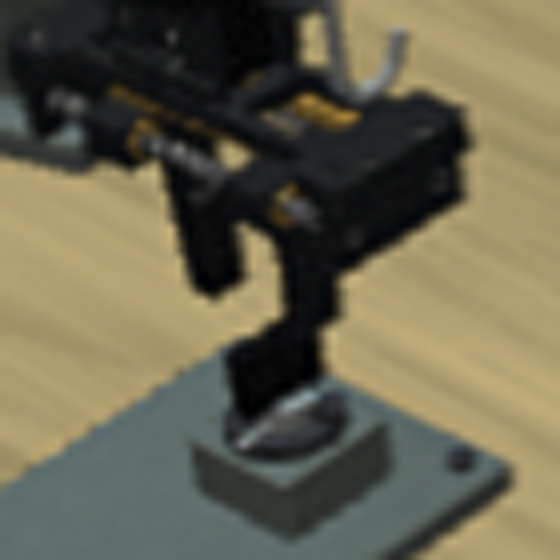

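```bash
python3 - <<'E'
from h import *
d=shot('scene');C=cloud(d);s=env.sense();p=s['eef_pos'];R=np.array(s['tool_rot'])
m=(d['z_map']>0)&(np.linalg.norm(C-p,axis=-1)<.16)&(C[...,2]>.02)
L=(C-p)@R*1000
for y in range(150,176):
    row=[]
    for x in range(148,180,1):
        row.append('%4d'%L[y,x,2] if m[y,x] and L[y,x,2]<150 else '   .')
    print(y,' '.join(row))
print('y')
for y in range(156,176,2):
    print(y,' '.join('%4d'%L[y,x,1] if m[y,x] else '   .' for x in range(148,180)))
E
```

```text
150  -85    .  -81  -92  -94  -96  -97 -100  -98  -95    .    . -103 -104 -103 -103 -106 -104 -115 -122 -124 -123 -123 -123 -125 -125    . -123 -124 -121 -123 -120
151    .    .  -71  -69  -77  -73  -96  -94  -99  -96  -99 -107 -105 -104 -105 -104 -106 -105 -105 -122 -123 -120 -124 -122 -121 -123 -123 -124 -122 -121 -119 -118
152    .    .  -70  -69  -71  -70  -66  -64  -95 -101 -107 -107 -103 -106 -105 -103 -107 -101 -104 -119 -124 -122 -124 -123 -123 -123 -124 -123 -121 -118    . -115
153    .    .    .  -68  -65  -65  -64  -63  -64  -63  -98 -101 -105 -107 -104 -104 -105 -106 -101 -114 -118 -121 -122 -122 -122 -122 -122 -117 -119 -118 -115 -108
154    .    .    .  -60  -65  -58  -61  -60  -62  -59  -98  -97 -103 -103 -106 -106 -101 -101 -101  -99 -115 -115 -119 -121 -121 -119 -119 -118 -116 -111 -109 -105
155    .    .    .  -56  -61  -61  -60  -61  -59  -58  -93  -97  -95  -98 -101 -100 -101  -97  -98  -95  -98 -112 -114 -115 -118 -114 -113 -113 -108 -106 -105  -97
156    .    .    .  -54  -53  -53  -57  -57  -59  -55  -91  -90  -96  -95  -95  -99  -98  -95  -96  -97  -96 -106 -1
[... 4105 characters left out ...]
  34   32    .    .    .    .    .    .    .
168    .    .    .    .    .    .    .    .    .    .    .    .    .    .    .    .    .   19   23   30    .   34   35   32   33    .    .    .    .    .    .    .
170    .    .    .    .    .    .    .    .    .    .    .    .    .    .    .    .    0   -1   21   31   33   30   35   31    .    .    .    .    .    .    .    .
172    .    .    .    .    .    .    .    .    .    .    .    .  -82   -2    0    4   -1    3    4   29   30    7    3    .    .    .    .    .    .    .    .    .
174    .    .    .    .    .    .    .    .  -96  -92   -5   -3    2    3    0    1    6    2    3   11    4    7    4    .    .    .    .    .    .    .    .    .
```

```bash
python3 - <<'E'
from h import *
import pickle
d=pickle.load(open('scene0.pkl','rb'));C=cloud(d)
p=np.array([.12014,.51108,.22481]);R=np.array([[-.97347,.2288,0],[.2288,.97347,0],[0,0,-1]])
L=(C-p)@R*1000
m=(d['z_map']>0)&(np.abs(L[...,0])<60)&(abs(L[...,1])<110)&(L[...,2]>-150)&(L[...,2]<60)
v,u=np.nonzero(m);print(u.min(),u.max(),v.min(),v.max(),m.sum())
Q=L[m]
for a in range(-150,60,8):
    q=Q[(Q[:,2]>=a)&(Q[:,2]<a+8)]
    if len(q): print(a,len(q),q.min(0).round(),q.max(0).round())
c=w2p(d,p);print(c)
save('s0g',cv2.resize(d['img'][100:200,412:512],None,fx=5,fy=5))
E
```

```text
437 511 116 180 2063
-150 89 [ -25.  -43. -150.] [  24.   19. -142.]
-142 85 [ -25.  -43. -142.] [  24.   17. -134.]
-134 104 [ -26.  -41. -134.] [  23.   17. -126.]
-126 593 [ -40.  -94. -126.] [  34.   93. -118.]
-118 262 [ -41.  -92. -118.] [  20.   94. -110.]
-110 174 [ -39.  -91. -110.] [  26.   92. -102.]
-102 193 [ -39.  -88. -102.] [ 19.  90. -94.]
-94 182 [-42. -85. -94.] [ 35.  87. -86.]
-86 64 [-37. -87. -86.] [ 30.  88. -78.]
-78 10 [-16. -57. -77.] [ -7.  60. -71.]
-70 33 [-13. -61. -70.] [ 12.  60. -62.]
-62 62 [-14. -63. -62.] [ 10.  61. -54.]
-54 49 [-13. -62. -54.] [  7.  59. -46.]
-46 47 [-15. -62. -46.] [ 10.  59. -38.]
-38 48 [-15. -60. -38.] [ 11.  58. -30.]
-30 39 [-14. -62. -30.] [  9.  58. -22.]
-22 29 [-13. -57. -22.] [ 11.  56. -14.]
[465.68887945 174.4394292 ]
```

View pics/s0g.png

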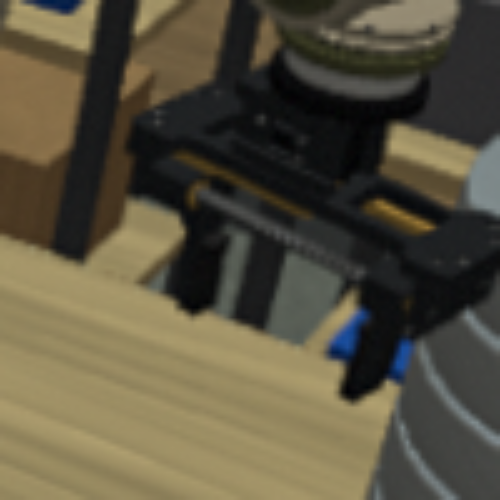

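Request:
{"name": "jog_arm", "arguments": {
  "series": [
    [0,0,0,0,0,-14,40],
    [0,0,0,0,0,-14,40],
    [0,0,0,0,0,-10,40],
    [0,0,0,0,0,0,40]
  ]
}}

```text
time_s: 4.93
eef_pos: [0.5004, -0.2744, 0.0483]
tool_rot: [[-0.998, -0.059, -0.002], [-0.059, 0.998, 0.002], [0.002, 0.002, -1.0]]
force: [-0.2, 0.4, -0.6]
width: 0.451
```

```bash
python3 - <<'E'
from h import *
d=shot('scene');save('s4',cv2.resize(d['img'][130:200,130:200],None,fx=8,fy=8,interpolation=cv2.INTER_CUBIC))
s=env.sense();print(s['eef_pos'],s['width'],s['time_s'],s['force'])
E
```

```text
[ 0.50087999 -0.27470084  0.04945408] 0.45633279076049177 4.9833 [ 1.52080449 -0.11655324 -0.31799296]
```

View pics/s4.png

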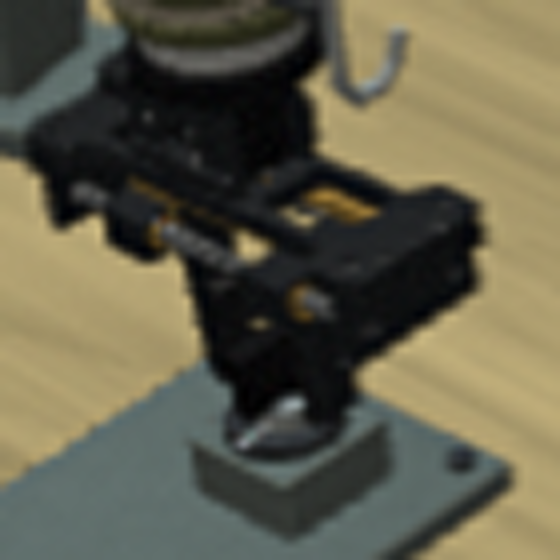

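Request:
{"name": "jog_arm", "arguments": {
  "series": [
    [0,0,0,0,0,0,5],
    [0,0,0,0,0,0,5],
    [0,0,0,0,0,0,5],
    [0,0,0,0,0,0,5],
    [0,0,0,0,0,0,5]
  ],
  "force": 35
}}

```text
time_s: 5.4
eef_pos: [0.5015, -0.276, 0.0504]
tool_rot: [[-0.998, -0.059, 0.001], [-0.059, 0.998, -0.003], [-0.001, -0.003, -1.0]]
force: [0.2, -3.5, -0.8]
width: 0.135
```

Request:
{"name": "jog_arm", "arguments": {
  "series": [
    [0,0,0,0,-0.5,4,5],
    [0,0,0,0,-0.5,4,5],
    [0,0,0,0,0,3,5],
    [0,0,0,0,0,0,5]
  ]
}}

```text
time_s: 5.73
eef_pos: [0.5012, -0.2759, 0.0611]
tool_rot: [[-0.998, -0.059, 0.0], [-0.059, 0.998, -0.0], [-0.0, -0.0, -1.0]]
force: [3.5, -1.7, -7.1]
width: 0.132
```

Request:
{"name": "jog_arm", "arguments": {
  "series": [
    [0,0,-0.1,0,0,0,5],
    [0,0,-0.1,0,0,0,5],
    [0,0,-0.1,0,0,0,5],
    [0,0,-0.1,0,0,0,5],
    [0,0,0,0,0,0,5]
  ]
}}

```text
time_s: 6.15
eef_pos: [0.5013, -0.2761, 0.0606]
tool_rot: [[-0.94, 0.34, 0.0], [0.34, 0.94, -0.0], [-0.001, -0.0, -1.0]]
force: [3.3, -3.4, -8.0]
width: 0.135
```

Request:
{"name": "jog_arm", "arguments": {
  "series": [
    [0,0,-0.1,-0.5,0.5,0,5],
    [0,0,-0.1,0,0,0,5],
    [0,0,-0.1,0,0,0,5],
    [0,0,-0.1,0,0,0,5],
    [0,0,-0.1,0,0,0,5]
  ]
}}

```text
time_s: 6.57
eef_pos: [0.5012, -0.2761, 0.0609]
tool_rot: [[-0.663, 0.749, 0.002], [0.749, 0.663, -0.002], [-0.002, 0.0, -1.0]]
force: [5.6, -4.7, -7.6]
width: 0.13
```

Request:
{"name": "jog_arm", "arguments": {
  "series": [
    [0,0,-0.1,0,0,0,5],
    [0,0,-0.1,0,0,0,5],
    [0,0,-0.1,0,0,0,5],
    [0,0,-0.02,0,0,0,5],
    [0,0,0,0,0,0,5]
  ]
}}

```text
time_s: 6.98
eef_pos: [0.5011, -0.2763, 0.0609]
tool_rot: [[-0.397, 0.918, 0.002], [0.918, 0.397, -0.002], [-0.003, 0.001, -1.0]]
force: [4.6, -5.8, -7.6]
width: 0.134
```

Request:
{"name": "jog_arm", "arguments": {
  "series": [
    [0,0,0,0,0,-4,5],
    [0,0,0,0,0,-4,5],
    [0,0,0,0,0,-3,5],
    [0,0,0,0,0,0,5]
  ]
}}

```text
time_s: 7.32
eef_pos: [0.5012, -0.2764, 0.0505]
tool_rot: [[-0.398, 0.917, 0.002], [0.917, 0.398, -0.002], [-0.003, 0.001, -1.0]]
force: [3.4, -5.0, -1.6]
width: 0.131
```

```bash
python3 - <<'E'
from h import *
s=env.sense();print(s['eef_pos'],s['force'],s['wrist_torque'])
E
```

```text
[ 0.50116715 -0.27635407  0.05048311] [ 3.41664277 -5.03341584 -1.58155521] [-0.98768584 -0.73199395  0.00115478]
```

Home height with low force. Release and rise.

Request:
{"name": "jog_arm", "arguments": {
  "series": [
    [0,0,0,0,0,0,44],
    [0,0,0,0,0,0,44],
    [0,0,0,0,0,0,44],
    [0,0,0,0,0,10,44],
    [0,0,0,0,0,30,44]
  ],
  "force": 35
}}

```text
time_s: 7.73
eef_pos: [0.4989, -0.2739, 0.0875]
tool_rot: [[-0.398, 0.917, -0.006], [0.917, 0.398, 0.005], [0.007, -0.003, -1.0]]
force: [-0.2, -1.1, 0.2]
width: 0.484
```

Request:
{"name": "jog_arm", "arguments": {
  "series": [
    [0,0,0.1,-8,14,38,60],
    [0,0,0.1,-8,14,38,60],
    [0,0,0.1,-8,14,38,60],
    [0,0,0.1,-8,14,38,60],
    [0,0,0.1,-10,30,20,60]
  ]
}}

```text
time_s: 8.15
eef_pos: [0.4587, -0.1903, 0.2667]
tool_rot: [[-0.791, 0.612, 0.005], [0.612, 0.791, -0.004], [-0.006, -0.0, -1.0]]
force: [0.9, 0.1, 0.7]
width: 0.679
```

```bash
python3 - <<'E'
from h import *
import pickle
d=shot('scene');save('s5',cv2.resize(d['img'][110:220,110:220],None,fx=5,fy=5,interpolation=cv2.INTER_CUBIC))
pickle.dump(d,open('scene1.pkl','wb'))
C=cloud(d);m=(d['z_map']>0)&(np.hypot(C[...,0]-.5005,C[...,1]+.2745)<.03)&(C[...,2]>.06)&(C[...,2]<.11)
P=C[m];q=P[:,:2]-P[:,:2].mean(0);vt=np.linalg.svd(q)[2];print(len(P),P[:,2].max(),np.degrees(np.arctan2(vt[0,1],vt[0,0])))
s=env.sense();print(s['eef_pos'],s['tool_rot'],s['joints'],s['force'])
E
```

```text
138 0.09833021759784055 114.66310643624108
[ 0.45816729 -0.18553788  0.26935311] [[-0.79675819  0.60424962  0.00766717]
 [ 0.60423715  0.79679393 -0.00411211]
 [-0.00859389  0.00135643 -0.99996215]] [-3.56891900e+01  1.20040440e+01  8.68155908e+01  6.57893616e-02
  8.06861211e+01 -8.85243193e+01] [1.66436179 1.28875265 4.77705156]
```

View pics/s5.png

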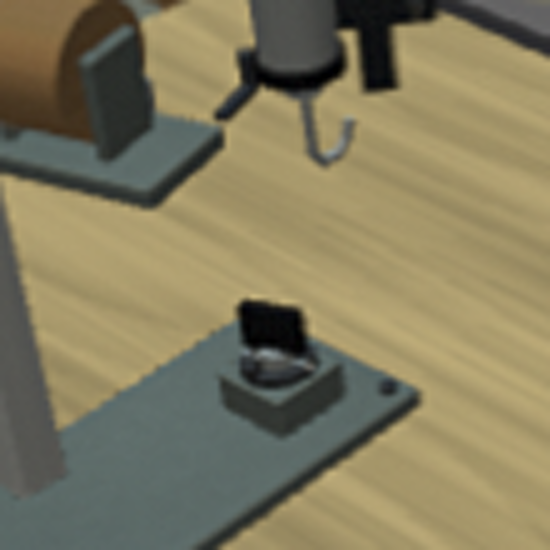

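Request:
{"name": "jog_arm", "arguments": {
  "series": [
    [0,0,0.1,-36,5,0,60],
    [0,0,0.1,-36,5,0,60],
    [0,0,0.06,0,38,5,60],
    [0,0,0.06,0,38,5,60],
    [0,0,0.06,0,38,5,60]
  ]
}}

```text
time_s: 8.62
eef_pos: [0.3856, -0.0644, 0.2776]
tool_rot: [[-0.961, 0.278, 0.0], [0.278, 0.961, -0.0], [-0.0, 0.0, -1.0]]
force: [0.2, -1.0, -0.9]
width: 0.682
```

Request:
{"name": "jog_arm", "arguments": {
  "series": [
    [0,0,0.06,0,38,5,60],
    [0,0,0.06,0,38,5,60],
    [0,0,0.06,0,38,5,60],
    [0,0,0.06,0,38,5,60],
    [0,0,0.06,0,38,5,60]
  ]
}}

```text
time_s: 9.03
eef_pos: [0.3857, 0.1265, 0.3027]
tool_rot: [[-1.0, -0.021, 0.001], [-0.021, 1.0, 0.0], [-0.001, -0.0, -1.0]]
force: [-0.7, -0.5, -0.2]
width: 0.677
```

Request:
{"name": "jog_arm", "arguments": {
  "series": [
    [0,0,0.06,0,38,5,60],
    [0,0,0.06,0,38,5,60],
    [0,0,0.06,0,38,5,60],
    [0,0,0.06,0,38,5,60],
    [0,0,0.06,0,38,5,60]
  ]
}}

```text
time_s: 9.45
eef_pos: [0.3857, 0.3165, 0.3276]
tool_rot: [[-0.949, -0.316, 0.0], [-0.316, 0.949, 0.0], [-0.0, -0.0, -1.0]]
force: [1.4, -0.7, 0.3]
width: 0.677
```

Request:
{"name": "jog_arm", "arguments": {
  "series": [
    [0.0364,-0.1061,0,-4,26,0,60],
    [0.0364,-0.1061,0,-4,26,0,60],
    [0.0364,-0.1061,0,0,0,0,60],
    [0.0364,-0.1061,0,0,0,0,60],
    [0.0364,-0.1061,0,0,0,0,60]
  ]
}}

```text
time_s: 9.87
eef_pos: [0.3779, 0.367, 0.3278]
tool_rot: [[-0.802, -0.316, 0.507], [-0.263, 0.949, 0.176], [-0.537, 0.007, -0.844]]
force: [0.6, 0.6, 0.4]
width: 0.681
```

Request:
{"name": "jog_arm", "arguments": {
  "series": [
    [0.0364,-0.1061,0,0,0,0,60],
    [0.0364,-0.1061,0,0,0,0,60],
    [0,0,0,0,0,0,60]
  ]
}}

```text
time_s: 10.12
eef_pos: [0.376, 0.3657, 0.3247]
tool_rot: [[-0.672, -0.318, 0.668], [-0.22, 0.948, 0.23], [-0.707, 0.007, -0.708]]
force: [0.6, -0.0, -0.8]
width: 0.679
```

```bash
python3 - <<'E'
from h import *
d=shot('scene');save('s6',cv2.resize(d['img'][60:360,212:512],None,fx=2,fy=2))
s=env.sense();p=s['eef_pos'];R=s['tool_rot'];print(p,R.round(3),s['width'],s['joints'])
C=cloud(d)
for off in [0,36]:
    L=(C-p)@R*1000+[0,0,off]; m=(d['z_map']>0)&(abs(L[...,0])<60)&(abs(L[...,1])<110)&(L[...,2]>-110)&(L[...,2]<60)
    Q=L[m]
    for a in range(-64,40,10):
        q=Q[(Q[:,2]>=a)&(Q[:,2]<a+10)]
        if len(q): print(off,a,len(q),q.min(0).round(),q.max(0).round(),np.median(q,0).round())
E
```

```text
[0.37712598 0.36605573 0.32608776] [[-0.675 -0.317  0.666]
 [-0.22   0.948  0.228]
 [-0.705  0.008 -0.71 ]] 0.680162551373926 [ 38.04180718  -3.95252424 106.93472863 -23.06377486  36.08926964
 -56.57038116]
0 -64 64 [-15. -48. -64.] [ 12.  46. -54.] [ -9.  30. -59.]
0 -54 64 [-15. -47. -54.] [  9.  45. -44.] [ -8. -33. -49.]
0 -44 54 [-15. -46. -44.] [  7.  44. -34.] [ -9. -32. -38.]
0 -34 67 [-15. -46. -34.] [ 10.  45. -24.] [ -8.  30. -29.]
0 -24 64 [-12. -44. -24.] [ 10.  43. -14.] [ -7.  30. -19.]
36 -64 429 [-38. -87. -64.] [ 30.  85. -54.] [-24.  -3. -58.]
36 -54 260 [-38. -87. -54.] [ 34.  85. -44.] [-22.  28. -48.]
36 -44 124 [-33. -86. -44.] [ 30.  85. -34.] [-10. -38. -41.]
36 -34 54 [-15. -49. -34.] [ 13.  46. -24.] [ -9.  34. -29.]
36 -24 65 [-15. -48. -24.] [  6.  45. -14.] [ -8. -31. -19.]
36 -14 60 [-14. -47. -14.] [ 9. 44. -4.] [ -9. -33.  -9.]
36 -4 58 [-15. -46.  -3.] [10. 45.  6.] [ -9. -31.   1.]
36 6 63 [-15. -45.   6.] [ 9. 44. 16.] [-8. 30. 11.]
36 16 42 [-12. -44.  16.] [10. 43. 22.] [-5. -1. 19.]
```

View pics/s6.png

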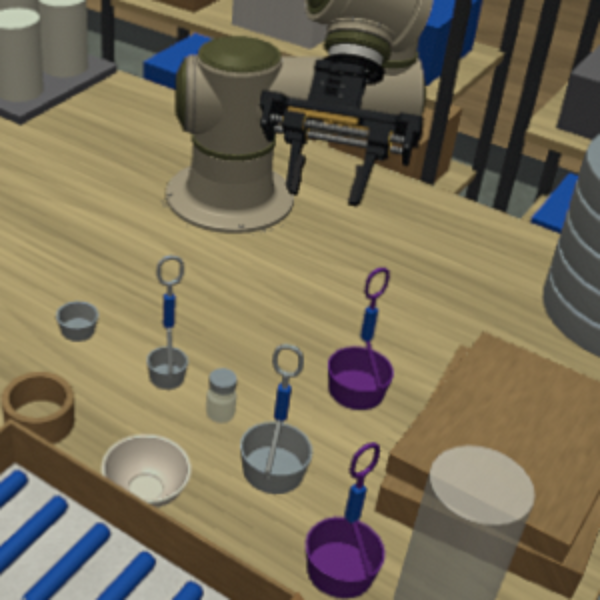

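Request:
{"name": "jog_arm", "arguments": {
  "series": [
    [0,0,0.01,0,1,-32,60],
    [0,0,0,0,1,-32,60],
    [0,0,0,0,1,-31,60],
    [0,0,0,20,7,-21,60],
    [0,0,0,0,0,0,60]
  ]
}}

```text
time_s: 10.58
eef_pos: [0.4007, 0.3757, 0.2071]
tool_rot: [[-0.676, -0.322, 0.663], [-0.226, 0.947, 0.229], [-0.702, 0.005, -0.713]]
force: [-1.7, 0.1, -0.9]
width: 0.68
```

```bash
python3 - <<'E'
from h import *
d=shot('scene');save('s7',cv2.resize(d['img'][100:360,262:512],None,fx=2.3,fy=2.3))
s=env.sense();p=s['eef_pos'];R=s['tool_rot'];print(p,R.round(3),s['width'])
C=cloud(d); z=C[...,2];ok=d['z_map']>0
near=ok&(np.hypot(C[...,0]-.487,C[...,1]-.407)<.03)&(z>.165)&(z<.225); P=C[near];print(P.mean(0))
g=p-.035*R[:,2]
for q in [P.mean(0)-[.0005,0.0005,0], np.array([.4868,.4068,.114])]: print('ladle pt in tool frame of true grasp',(R.T@(q-g))*1000)
E
```

```text
[0.40026785 0.37598603 0.20959561] [[-0.674 -0.322  0.665]
 [-0.225  0.947  0.231]
 [-0.704  0.006 -0.71 ]] 0.6821138708910977
[0.48824781 0.40749157 0.1923765 ]
ladle pt in tool frame of true grasp [-53.80381587   1.03487651 112.5542504 ]
ladle pt in tool frame of true grasp [  2.03923048   0.68298982 167.55643618]
```

View pics/s7.png

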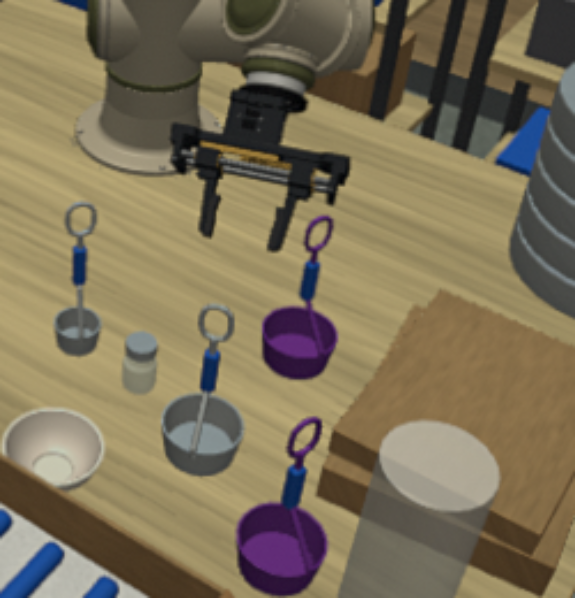

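Request:
{"name": "jog_arm", "arguments": {
  "series": [
    [0,0,0,26.5,9.5,-29,60],
    [0,0,0,26.5,9.5,-29,60],
    [0,0,0,26.5,9.5,-29,60],
    [0,0,0,17,6,-19,60],
    [0,0,0,0,0,0,60]
  ]
}}

```text
time_s: 11.05
eef_pos: [0.4973, 0.4105, 0.1096]
tool_rot: [[-0.676, -0.32, 0.664], [-0.223, 0.947, 0.23], [-0.703, 0.007, -0.711]]
force: [-0.1, 0.4, 0.0]
width: 0.682
```

```bash
python3 - <<'E'
from h import *
d=shot('scene');save('s8',cv2.resize(d['img'][170:340,292:462],None,fx=3.4,fy=3.4))
s=env.sense();p=s['eef_pos'];R=s['tool_rot'];print(p,R.round(3),s['width'],s['force'])
C=cloud(d); z=C[...,2];ok=d['z_map']>0;img=d['img']
near=ok&(np.hypot(C[...,0]-.487,C[...,1]-.407)<.03)&(z>.175)&(z<.225)&(img.sum(-1)>150); P=C[near];print(P.mean(0))
g=p-.035*R[:,2]
for q in [P.mean(0)-[.0005,0.0005,0], np.array([.4868,.4068,.114])]: print('ladle pt in tool frame of true grasp',(R.T@(q-g))*1000)
E
```

```text
[0.49612323 0.41055028 0.11126998] [[-0.673 -0.323  0.665]
 [-0.225  0.947  0.231]
 [-0.704  0.006 -0.71 ]] 0.6857009914652237 [-0.86895994  0.25862398 -0.26267098]
[0.48879385 0.40790508 0.19914597]
ladle pt in tool frame of true grasp [-55.90220699   0.09804337 -33.32507   ]
ladle pt in tool frame of true grasp [ 5.19957027 -0.52570808 25.99286768]
```

View pics/s8.png

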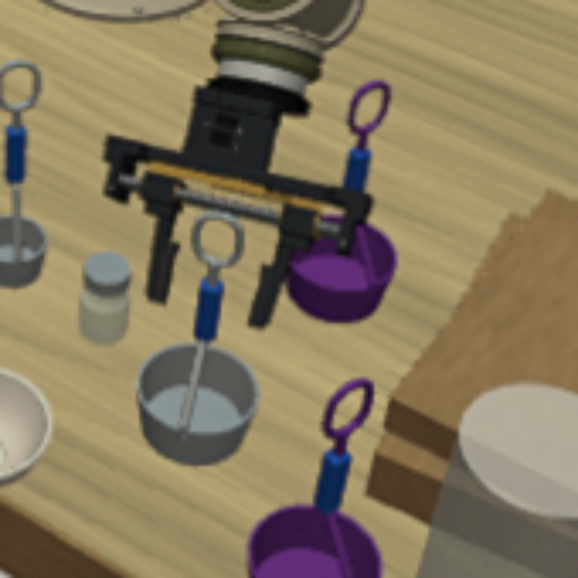

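Request:
{"name": "jog_arm", "arguments": {
  "series": [
    [0,0,0,7,2.5,-11,60],
    [0,0,0,7,2.5,-11,60],
    [0,0,0,0,0,0,60],
    [0,0,0,0,0,0,10],
    [0,0,0,0,0,0,10]
  ],
  "force": 30
}}

```text
time_s: 11.52
eef_pos: [0.5101, 0.4177, 0.0958]
tool_rot: [[-0.679, -0.326, 0.657], [-0.228, 0.945, 0.233], [-0.697, 0.008, -0.717]]
force: [0.9, -0.7, -0.3]
width: 0.551
```

Request:
{"name": "jog_arm", "arguments": {
  "series": [
    [0,0,0,0,0,0,10],
    [0,0,0,0,0,0,10],
    [0,0,0,0,0,0,10]
  ]
}}

```text
time_s: 11.77
eef_pos: [0.51, 0.4177, 0.0944]
tool_rot: [[-0.681, -0.326, 0.656], [-0.229, 0.945, 0.233], [-0.696, 0.009, -0.718]]
force: [-0.5, -0.3, 0.3]
width: 0.328
```

```bash
python3 - <<'E'
from h import *
d=shot('scene');save('s9',cv2.resize(d['img'][170:340,292:462],None,fx=3.4,fy=3.4))
s=env.sense();p=s['eef_pos'];R=s['tool_rot'];print(p,R.round(3),s['width'],s['force'])
g=p-.035*R[:,2]; print('g',g)
E
```

```text
[0.5100808  0.41763294 0.09423883] [[-0.681 -0.326  0.656]
 [-0.229  0.945  0.233]
 [-0.696  0.009 -0.718]] 0.2812606786212409 [ 0.29326623 -0.17309981  0.42653347]
g [0.48712425 0.40947818 0.11936843]
```

View pics/s9.png

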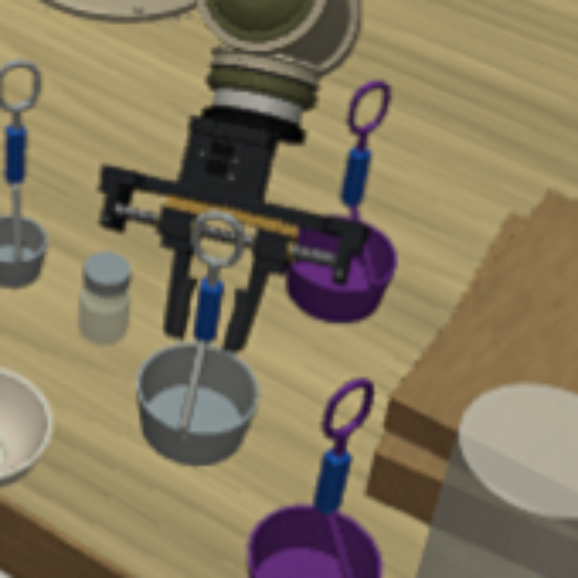

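Request:
{"name": "jog_arm", "arguments": {
  "series": [
    [0,0,0,0.5,-2,-4,10],
    [0,0,0,0,0,0,10],
    [0,0,0,0,0,0,10],
    [0,0,0,0,0,0,10],
    [0,0,0,0,0,0,10]
  ],
  "force": 30
}}

```text
time_s: 12.23
eef_pos: [0.5113, 0.416, 0.0912]
tool_rot: [[-0.683, -0.326, 0.653], [-0.23, 0.945, 0.232], [-0.693, 0.009, -0.721]]
force: [0.4, 0.1, -0.8]
width: 0.169
```

Request:
{"name": "jog_arm", "arguments": {
  "series": [
    [0,0,0,0,0,0,10],
    [0,0,0,0,0,5,10],
    [0,0,0,0,0,15,10],
    [0,0,0,0,0,20,10],
    [0,0,0,0,0,0,10]
  ]
}}

```text
time_s: 12.65
eef_pos: [0.5122, 0.417, 0.1343]
tool_rot: [[-0.681, -0.327, 0.656], [-0.227, 0.945, 0.235], [-0.696, 0.011, -0.718]]
force: [1.0, -0.7, -0.8]
width: 0.173
```

```bash
python3 - <<'E'
from h import *
d=shot('scene');save('s10',cv2.resize(d['img'][170:340,292:462],None,fx=3.4,fy=3.4))
s=env.sense();p=s['eef_pos'];R=s['tool_rot'];print(p,R.round(3),s['width'],s['force'],s['joints'])
E
```

```text
[0.51185033 0.41636237 0.13243098] [[-0.682 -0.326  0.655]
 [-0.228  0.945  0.233]
 [-0.695  0.01  -0.719]] 0.17181119288548358 [ 0.2647238  -0.30404277 -0.91029782] [ 32.56289316  25.62881509 102.57246013 -46.99537882  12.33018167
 -33.4700335 ]
```

View pics/s10.png

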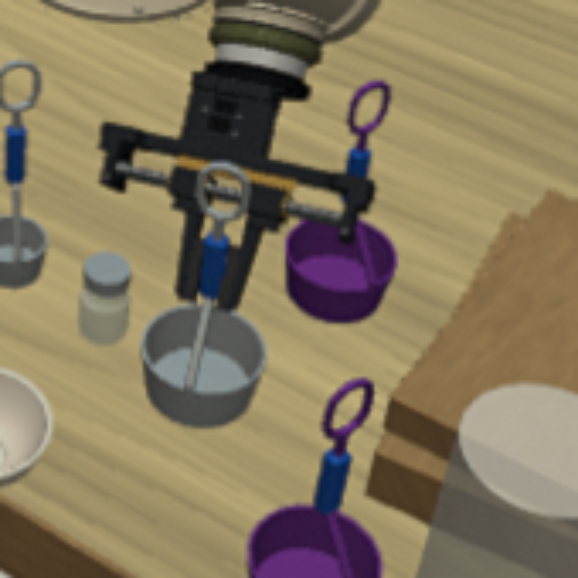

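Request:
{"name": "jog_arm", "arguments": {
  "series": [
    [0,0,0,0,0,30,10],
    [0,0,0,0,0,38,10],
    [0,0,0,0,-10,38,10],
    [0,0,-0.02,2,-30,27,10],
    [0,0,-0.02,2,-34,20,10]
  ]
}}

```text
time_s: 13.12
eef_pos: [0.5157, 0.3414, 0.2833]
tool_rot: [[-0.69, -0.286, 0.664], [-0.201, 0.958, 0.204], [-0.695, 0.007, -0.719]]
force: [1.0, -1.3, -1.6]
width: 0.176
```

Request:
{"name": "jog_arm", "arguments": {
  "series": [
    [0,0,-0.02,2,-35,12,10],
    [0,0,-0.02,2,-36,12,10],
    [0,0,-0.02,2,-36,12,10],
    [0,0,-0.02,2,-36,9,10],
    [0,0,-0.02,2,-36,9,10]
  ]
}}

```text
time_s: 13.53
eef_pos: [0.525, 0.1604, 0.3345]
tool_rot: [[-0.711, -0.186, 0.678], [-0.13, 0.982, 0.133], [-0.691, 0.007, -0.723]]
force: [0.4, -0.4, -1.5]
width: 0.175
```

Request:
{"name": "jog_arm", "arguments": {
  "series": [
    [0,0,-0.02,0,-36,0,10],
    [0,0,-0.02,0,-36,0,10],
    [0,0,-0.02,0,-36,0,10],
    [0,0,-0.02,0,-36,0,10],
    [0,0,-0.02,0,-36,0,10]
  ]
}}

```text
time_s: 13.95
eef_pos: [0.5243, -0.0197, 0.3337]
tool_rot: [[-0.722, -0.086, 0.686], [-0.057, 0.996, 0.065], [-0.689, 0.008, -0.724]]
force: [1.7, 1.1, -0.9]
width: 0.172
```

Request:
{"name": "jog_arm", "arguments": {
  "series": [
    [0,0,-0.03,-5,-36,-10,10],
    [0,0,0,-5,-36,-10,10],
    [0,0,0,-5,-8,-38,10],
    [0,0,0,0,0,-38,10],
    [0,0,0,0,0,-28,10]
  ]
}}

```text
time_s: 14.37
eef_pos: [0.5103, -0.0939, 0.2126]
tool_rot: [[-0.736, -0.049, 0.675], [-0.028, 0.999, 0.042], [-0.677, 0.013, -0.736]]
force: [1.0, 0.3, -1.6]
width: 0.172
```

Request:
{"name": "jog_arm", "arguments": {
  "series": [
    [0,0,0,0,0,0,10],
    [0,0,0,0,0,0,10]
  ]
}}

```text
time_s: 14.53
eef_pos: [0.5129, -0.0928, 0.2176]
tool_rot: [[-0.731, -0.054, 0.68], [-0.032, 0.998, 0.045], [-0.682, 0.011, -0.732]]
force: [-0.0, -0.7, -0.6]
width: 0.171
```

```bash
cat > meas.py <<'E'
from h import *
import sys
def meas(tag):
    d=shot('scene');save(tag,cv2.resize(d['img'][80:240,130:290],None,fx=3.6,fy=3.6,interpolation=cv2.INTER_CUBIC))
    s=env.sense();p=s['eef_pos'];R=s['tool_rot'];print('eef',p.round(4),R.round(3).tolist(),s['width'].round(3),'F',s['force'].round(2),'t',s['time_s'])
    g=p-.035*R[:,2]; print('g',g.round(4))
    return d,p,R,g
E
python3 - <<'E'
from meas import *
d,p,R,g=meas('s11'); C=cloud(d);ok=d['z_map']>0;img=d['img'].astype(int)
q=(C-g); m=ok&(np.hypot(q[...,0],q[...,1])<.035)&(q[...,2]>.05)&(q[...,2]<.11)&(img.sum(-1)>170)
P=C[m];print('loop',len(P),P.mean(0),P.min(0),P.max(0));
u,sv,vt=np.linalg.svd(P-P.mean(0));print(vt.round(3))
m=ok&(np.hypot(q[...,0],q[...,1])<.035)&(q[...,2]>.01)&(q[...,2]<.06)&(img[...,2]>img[...,0]+30);print('blue',m.sum(),C[m].mean(0),C[m].max(0),C[m].min(0))
E
```

```text
Traceback (most recent call last):
  File "meas.py", line 5, in meas
    s=env.sense();p=s['eef_pos'];R=s['tool_rot'];print('eef',p.round(4),R.round(3).tolist(),s['width'].round(3),'F',s['force'].round(2),'t',s['time_s'])
                                                                                            ^^^^^^^^^^^^^^^^
AttributeError: 'float' object has no attribute 'round'
```

View pics/s11.png

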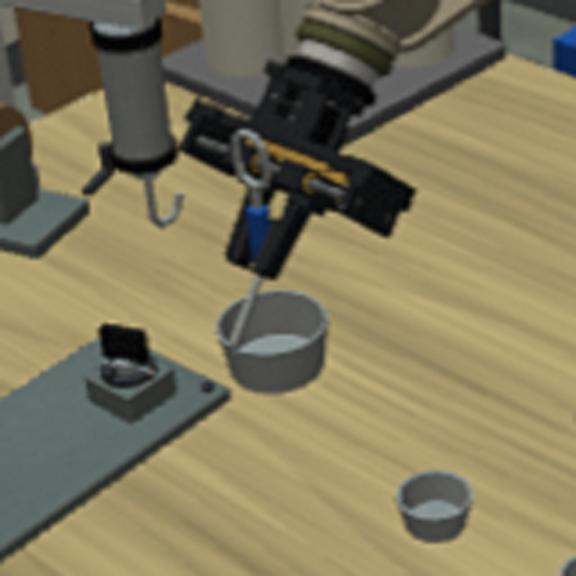

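```bash
sed -i "s/s\['width'\].round(3)/round(s['width'],3)/" meas.py
python3 - <<'E'
from meas import *
d,p,R,g=meas('s11'); C=cloud(d);ok=d['z_map']>0;img=d['img'].astype(int)
q=(C-g); m=ok&(np.hypot(q[...,0],q[...,1])<.03)&(q[...,2]>.055)&(q[...,2]<.11)
P=C[m];
# loop only: those with x near plane
L=(P-g)@R; 
h=np.histogram(P[:,0]-g[0],np.arange(-.03,.031,.004));print(h)
m&=(abs(q[...,0])<.012)
P=C[m];print('loop',len(P),P.mean(0),P.min(0),P.max(0));
u,sv,vt=np.linalg.svd(P-P.mean(0),full_matrices=False);print(vt.round(3))
vis=img.astype(np.uint8).copy();vis[m]=[255,0,0];
m2=ok&(np.hypot(q[...,0],q[...,1])<.035)&(q[...,2]>.01)&(q[...,2]<.06)&(img[...,2]>img[...,0]+30);print('blue',m2.sum(),C[m2].mean(0),C[m2].max(0),C[m2].min(0))
vis[m2]=[0,255,0]
# bowl
m3=ok&(np.hypot(q[...,0],q[...,1])<.065)&(q[...,2]<-.06)&(q[...,2]>-.14)
P=C[m3];print('bowl',m3.sum(),P.min(0),P.max(0)); vis[m3]=[0,0,255]
v,u_=np.nonzero(m3)
rim=[]
for a in np.arange(-180,180,20):
    an=np.degrees(np.arctan2(P[:,1]-g[1],P[:,0]-g[0])); k=abs(an-a)<10
    if k.sum()>3: print(a,k.sum(),P[k][:,2].max().round(4),end='; ')
save('s11b',cv2.resize(vis[80:240,130:290],None,fx=3.6,fy=3.6))
E
```

```text
eef [ 0.5138 -0.0932  0.22  ] [[-0.728, -0.055, 0.684], [-0.035, 0.998, 0.043], [-0.685, 0.008, -0.728]] 0.174 F [-0.44  0.56 -1.45] t 14.6333
g [ 0.4898 -0.0947  0.2455]
(array([ 0,  6, 18, 23, 13,  4, 20, 53,  8,  0,  0,  0,  0,  0,  0]), array([-0.03 , -0.026, -0.022, -0.018, -0.014, -0.01 , -0.006, -0.002,
        0.002,  0.006,  0.01 ,  0.014,  0.018,  0.022,  0.026,  0.03 ]))
loop 91 [ 0.4880486  -0.09336508  0.32115866] [ 0.47786076 -0.11794386  0.30100999] [ 0.4946415  -0.06605673  0.34485946]
[[-0.051 -0.279 -0.959]
 [-0.048  0.96  -0.276]
 [ 0.998  0.032 -0.063]]
blue 54 [ 0.49061014 -0.09416397  0.27013413] [ 0.49804121 -0.08483631  0.28223066] [ 0.4793725  -0.11746209  0.25663358]
bowl 683 [ 0.44116758 -0.14045815  0.12961802] [ 0.53234617 -0.04913089  0.18531803]
-180 28 0.1744; -160 70 0.1788; -140 78 0.1762; -120 64 0.1736; -100 38 0.1769; -80 27 0.1785; -60 15 0.1737; -40 5 0.1743; -20 16 0.1729; 0 40 0.1853; 20 43 0.1804; 40 56 0.1785; 60 57 0.1756; 80 50 0.1748; 100 36 0.178; 120 20 0.1773; 140 6 0.1762; 160 20 0.177;
```

View pics/s11b.png

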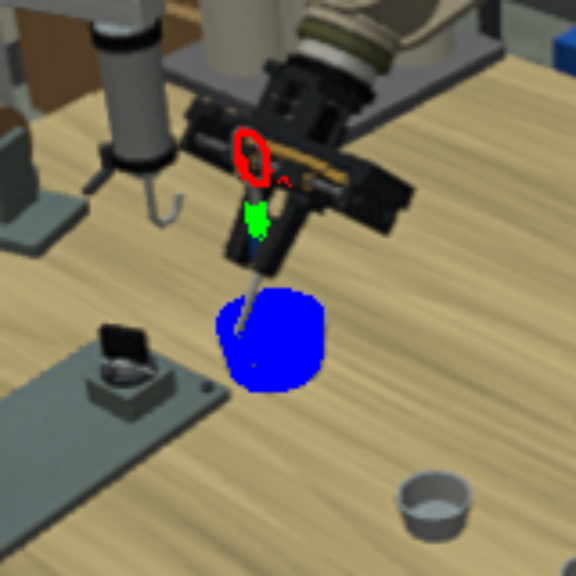

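Request:
{"name": "jog_arm", "arguments": {
  "series": [
    [0,0,0,10,-6,-7,10],
    [0,0,0,12,-5,-6.5,10],
    [0,0,0,8,0,0,10],
    [0,0,0,0,0,0,10],
    [0,0,0,0,0,0,10]
  ]
}}

```text
time_s: 15.05
eef_pos: [0.5451, -0.1019, 0.2095]
tool_rot: [[-0.731, -0.053, 0.68], [-0.033, 0.999, 0.042], [-0.681, 0.008, -0.732]]
force: [-0.2, -0.3, -2.3]
width: 0.173
```

```bash
cat >> meas.py <<'E'
def loopm(d,g,tag=None):
    C=cloud(d);ok=d['z_map']>0
    q=(C-g); m=ok&(q[...,2]>.047)&(q[...,2]<.115)&(abs(q[...,0])<.012)&(abs(q[...,1])<.03)
    n,lab,st,_=cv2.connectedComponentsWithStats(m.astype(np.uint8),connectivity=8)
    k=1+np.argmax(st[1:,4]); m=lab==k; P=C[m]
    print('loop',len(P),P.mean(0).round(4),'min',P.min(0).round(4),'max',P.max(0).round(4))
    m3=ok&(np.hypot(q[...,0],q[...,1])<.065)&(q[...,2]<-.055)&(q[...,2]>-.09); P=C[m3]
    print('bowl rim mid',((P.min(0)+P.max(0))/2).round(4),np.percentile(P[:,2],90).round(4))
    h=ok&(abs(C[...,2]-.32)<.023)&(np.hypot(C[...,0]-.567,C[...,1]+.102)<.025)
    P=C[h]
    if len(P): print('hook',len(P),P.mean(0).round(4),'min',P.min(0).round(4),'max',P.max(0).round(4))
E
python3 - <<'E'
from meas import *
d,p,R,g=meas('s12'); loopm(d,g)
E
```

```text
eef [ 0.5448 -0.1018  0.2094] [[-0.731, -0.053, 0.68], [-0.033, 0.999, 0.042], [-0.681, 0.008, -0.732]] 0.172 F [-0.04  0.02 -1.54] t 15.1
g [ 0.521  -0.1033  0.235 ]
loop 99 [ 0.5203 -0.1034  0.3109] min [ 0.5095 -0.1231  0.2833] max [ 0.5258 -0.0849  0.3362]
bowl rim mid [ 0.5192 -0.1048  0.1623] 0.1656
hook 57 [ 0.5721 -0.101   0.3171] min [ 0.553  -0.1072  0.3   ] max [ 0.5846 -0.0932  0.3428]
```

View pics/s12.png

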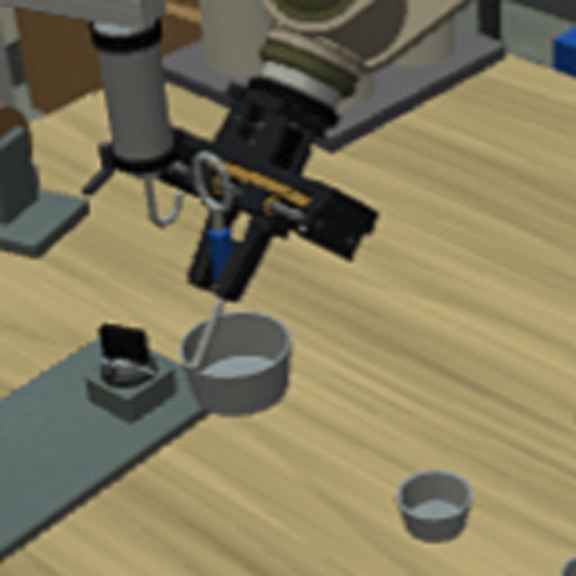

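Request:
{"name": "jog_arm", "arguments": {
  "series": [
    [0,0,0,12,0.7,-1.5,10],
    [0,0,0,12,0.7,0,10],
    [0,0,0,8,0.5,0,10],
    [0,0,0,0,0,0,10]
  ]
}}

```text
time_s: 15.43
eef_pos: [0.5776, -0.1, 0.2077]
tool_rot: [[-0.731, -0.053, 0.68], [-0.033, 0.999, 0.042], [-0.681, 0.008, -0.732]]
force: [0.1, 0.0, -2.8]
width: 0.172
```

```bash
python3 - <<'E'
from meas import *
d,p,R,g=meas('s13'); loopm(d,g)
save('s13',cv2.resize(d['img'][100:180,140:220],None,fx=7,fy=7,interpolation=cv2.INTER_CUBIC))
E
```

```text
eef [ 0.577  -0.0999  0.2074] [[-0.732, -0.053, 0.68], [-0.033, 0.999, 0.042], [-0.681, 0.009, -0.732]] 0.176 F [-0.74 -0.3  -2.55] t 15.4833
g [ 0.5532 -0.1014  0.2331]
loop 108 [ 0.5537 -0.1008  0.3101] min [ 0.5415 -0.1263  0.2814] max [ 0.563  -0.083   0.3372]
bowl rim mid [ 0.5501 -0.1015  0.16  ] 0.1636
hook 120 [ 0.5623 -0.1004  0.3179] min [ 0.5461 -0.1178  0.2973] max [ 0.5841 -0.083   0.3429]
```

View pics/s13.png

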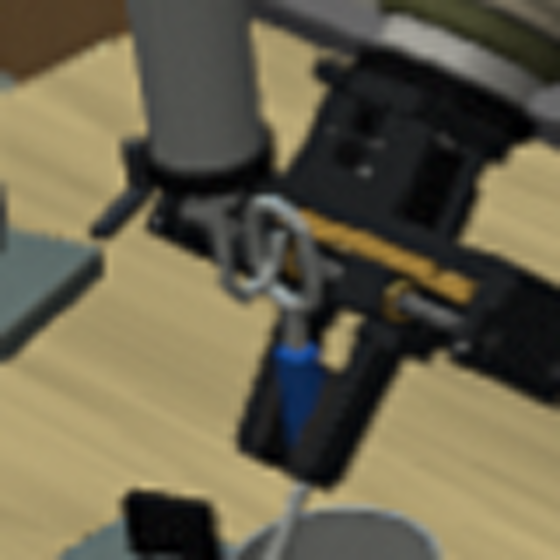

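Request:
{"name": "jog_arm", "arguments": {
  "series": [
    [0,0,0,8,0,0,10],
    [0,0,0,8,0,0,10],
    [0,0,0,0,0,0,10]
  ]
}}

```text
time_s: 15.73
eef_pos: [0.594, -0.1004, 0.2076]
tool_rot: [[-0.731, -0.052, 0.68], [-0.032, 0.999, 0.041], [-0.681, 0.008, -0.732]]
force: [0.4, -0.1, -2.2]
width: 0.173
```

```bash
python3 - <<'E'
from meas import *
d,p,R,g=meas('s14'); loopm(d,g)
save('s14',cv2.resize(d['img'][100:180,140:220],None,fx=7,fy=7,interpolation=cv2.INTER_CUBIC))
E
```

```text
eef [ 0.5934 -0.1002  0.2073] [[-0.732, -0.052, 0.68], [-0.032, 0.999, 0.042], [-0.681, 0.009, -0.732]] 0.177 F [-0.05 -0.41 -2.06] t 15.7833
g [ 0.5696 -0.1017  0.2329]
loop 101 [ 0.5705 -0.0982  0.3102] min [ 0.5578 -0.1225  0.28  ] max [ 0.5804 -0.0835  0.3384]
bowl rim mid [ 0.5676 -0.1015  0.1591] 0.1638
hook 114 [ 0.5685 -0.0984  0.3156] min [ 0.5483 -0.1227  0.297 ] max [ 0.5848 -0.0822  0.3395]
```

View pics/s14.png

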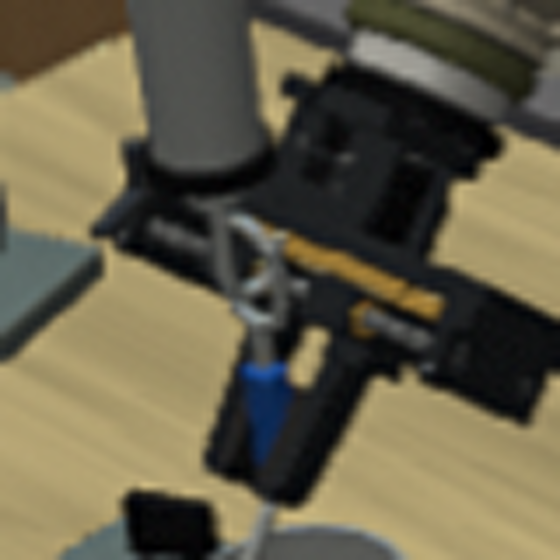

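Request:
{"name": "jog_arm", "arguments": {
  "series": [
    [0,0,0,0,0,-6,10],
    [0,0,0,0,0,-6,10],
    [0,0,0,0,0,-6,10],
    [0,0,0,0,0,-5,10],
    [0,0,0,0,0,0,10]
  ]
}}

```text
time_s: 16.2
eef_pos: [0.5925, -0.1, 0.1828]
tool_rot: [[-0.733, -0.052, 0.678], [-0.031, 0.999, 0.042], [-0.68, 0.01, -0.733]]
force: [-0.3, -0.1, -0.7]
width: 0.173
```

Request:
{"name": "jog_arm", "arguments": {
  "series": [
    [0,0,0,0,0,-4,10],
    [0,0,0,0,0,-4,10],
    [0,0,0,0,0,-3,10],
    [0,0,0,0,0,0,10]
  ]
}}

```text
time_s: 16.53
eef_pos: [0.5943, -0.0994, 0.1753]
tool_rot: [[-0.734, -0.05, 0.677], [-0.031, 0.999, 0.04], [-0.678, 0.009, -0.735]]
force: [-0.4, -0.3, 0.4]
width: 0.172
```

```bash
python3 - <<'E'
from meas import *
d,p,R,g=meas('s15'); loopm(d,g)
save('s15',cv2.resize(d['img'][100:180,140:220],None,fx=7,fy=7,interpolation=cv2.INTER_CUBIC))
E
```

```text
eef [ 0.5943 -0.0994  0.1755] [[-0.734, -0.05, 0.677], [-0.031, 0.999, 0.04], [-0.678, 0.009, -0.735]] 0.173 F [-0.37 -0.23 -0.3 ] t 16.5833
g [ 0.5706 -0.1008  0.2013]
loop 109 [ 0.57   -0.1004  0.2796] min [ 0.5587 -0.1236  0.2486] max [ 0.5824 -0.0811  0.3125]
bowl rim mid [ 0.5677 -0.0999  0.1271] 0.1317
hook 66 [ 0.5745 -0.0993  0.3152] min [ 0.5514 -0.1113  0.2974] max [ 0.5905 -0.0902  0.3429]
```

View pics/s15.png

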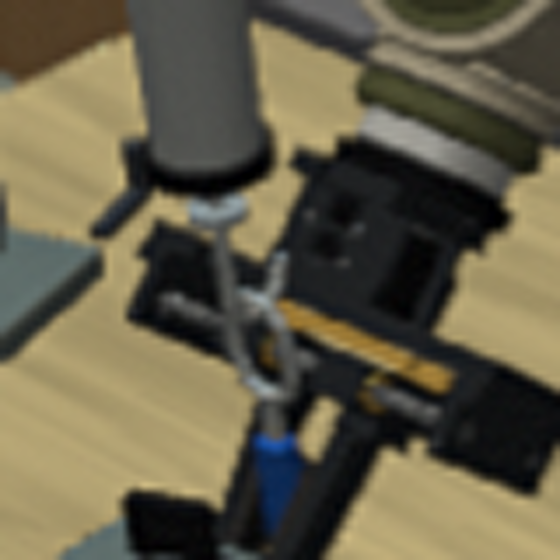

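Request:
{"name": "jog_arm", "arguments": {
  "series": [
    [0,0,0,0,0,-5,10],
    [0,0,0,0,0,-5,10],
    [0,0,0,0,0,-5,10],
    [0,0,0,0,0,-4,10],
    [0,0,0,0,0,0,10]
  ]
}}

```text
time_s: 17.0
eef_pos: [0.5976, -0.097, 0.1625]
tool_rot: [[-0.743, -0.044, 0.668], [-0.027, 0.999, 0.036], [-0.669, 0.009, -0.743]]
force: [-4.5, -4.2, 2.2]
width: 0.175
```

```bash
python3 - <<'E'
from meas import *
d,p,R,g=meas('s16'); loopm(d,g)
save('s16',cv2.resize(d['img'][100:180,140:220],None,fx=7,fy=7,interpolation=cv2.INTER_CUBIC))
F=[env.sense()['force'][2]]
for i in range(2):
    shot('top');F.append(env.sense()['force'][2])
print(F)
E
```

```text
eef [ 0.5976 -0.097   0.1627] [[-0.743, -0.044, 0.668], [-0.027, 0.999, 0.036], [-0.669, 0.009, -0.743]] 0.171 F [-2.3  -4.17  2.97] t 17.05
g [ 0.5743 -0.0983  0.1887]
loop 109 [ 0.5732 -0.0994  0.2679] min [ 0.5625 -0.1185  0.2381] max [ 0.5843 -0.0817  0.3034]
bowl rim mid [ 0.5723 -0.0961  0.1159] 0.12
hook 68 [ 0.5806 -0.0997  0.3246] min [ 0.5519 -0.1113  0.2971] max [ 0.5915 -0.0904  0.3425]
[np.float64(2.967955789188891), np.float64(2.8614986966527898), np.float64(3.0691817979858484)]
```

View pics/s16.png

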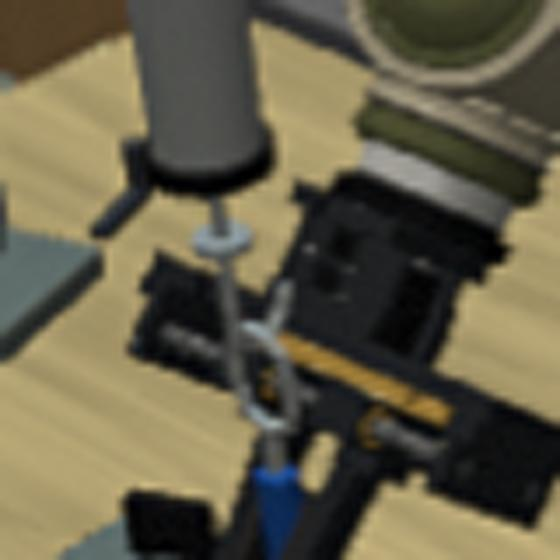

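```bash
python3 - <<'E'
from meas import *
d,p,R,g=meas('s16'); s=env.sense();print(s['joints'].round(2))
for (u,v) in [(220,240),(222,248),(222,300),(215,238),(283,285)]:
    print(u,v,p2w(d,140+u/7,100+v/7).round(4))
# predicted collar top pixel for hook draw q
for q in [0,.01,.02,.025,.03,.035]:
    print(q,((w2p(d,[.5815,-.1013,.346+.002-q])-[140,100])*7).round(1),((w2p(d,[.5697-.015,-.1027,.317+.002-q])-[140,100])*7).round(1))
E
```

```text
eef [ 0.5976 -0.0971  0.163 ] [[-0.742, -0.044, 0.669], [-0.027, 0.999, 0.036], [-0.67, 0.009, -0.743]] 0.177 F [-3.16 -3.54  2.47] t 17.2
g [ 0.5742 -0.0983  0.189 ]
[ -29.62   16.09  109.97   53.39   26.78 -165.  ]
220 240 [ 0.5822 -0.0996  0.3301]
222 248 [ 0.5852 -0.0951  0.3298]
222 300 [ 0.5832 -0.1023  0.3038]
215 238 [ 0.583  -0.1013  0.3307]
283 285 [ 0.5523 -0.1046  0.2948]
0 [212.2 195.3] [274.1 233.7]
0.01 [215.7 219.1] [277.2 256.7]
0.02 [219.1 242.8] [280.3 279.6]
0.025 [220.8 254.5] [281.8 291. ]
0.03 [222.5 266.2] [283.3 302.3]
0.035 [224.2 277.8] [284.9 313.6]
```

```bash
cat > kin.py <<'E'
import numpy as np
from scipy.spatial.transform import Rotation as Ro
def RW(j,o6=90):
    j=np.array(j,float)
    return (Ro.from_euler('z',j[0],degrees=True)*Ro.from_euler('y',j[1]+j[2],degrees=True)*Ro.from_euler('z',j[3],degrees=True)*Ro.from_euler('y',j[4],degrees=True)*Ro.from_euler('z',j[5]+o6,degrees=True)).as_matrix()
E
python3 - <<'E'
from kin import *
for j in ([-29.62,16.09,109.97,53.39,26.78,-165.],[63.976,17.928,85.812,0,76.261,-12.8],[38.04,-3.95,106.93,-23.06,36.09,-56.57]):
    for o in (90,-90,0,180): print(o,RW(j,o).round(3).tolist())
E
```

```text
90 [[-0.742, -0.044, 0.669], [-0.027, 0.999, 0.036], [-0.67, 0.008, -0.743]]
-90 [[0.742, 0.044, 0.669], [0.027, -0.999, 0.036], [0.67, -0.008, -0.743]]
0 [[0.044, -0.742, 0.669], [-0.999, -0.027, 0.036], [-0.008, -0.67, -0.743]]
180 [[-0.044, 0.742, 0.669], [0.999, 0.027, 0.036], [0.008, 0.67, -0.743]]
90 [[-0.973, 0.229, -0.0], [0.229, 0.973, -0.0], [0.0, -0.0, -1.0]]
-90 [[0.973, -0.229, -0.0], [-0.229, -0.973, -0.0], [-0.0, 0.0, -1.0]]
0 [[-0.229, -0.973, -0.0], [-0.973, 0.229, -0.0], [0.0, 0.0, -1.0]]
180 [[0.229, 0.973, -0.0], [0.973, -0.229, -0.0], [-0.0, -0.0, -1.0]]
90 [[-0.675, -0.317, 0.666], [-0.22, 0.948, 0.228], [-0.705, 0.008, -0.71]]
-90 [[0.675, 0.317, 0.666], [0.22, -0.948, 0.228], [0.705, -0.008, -0.71]]
0 [[0.317, -0.675, 0.666], [-0.948, -0.22, 0.228], [-0.008, -0.705, -0.71]]
180 [[-0.317, 0.675, 0.666], [0.948, 0.22, 0.228], [0.008, 0.705, -0.71]]
```

```bash
cat >> kin.py <<'E'
data=[([63.976,17.928,85.812,0,76.261,-12.8],[.12014,.51108,.22481]),([-40.2,27.7,85.2,0,67.4,-133.5],[.49815,-.26814,.13797]),
([-40.471,31.470,87.102,0,61.28,-133.845],[.50168,-.27516,.08951]),([-35.689,12.004,86.816,.066,80.686,-88.524],[.45817,-.18554,.26935]),
([38.042,-3.953,106.935,-23.064,36.089,-56.57],[.37713,.36606,.32609]),([32.563,25.629,102.572,-46.995,12.33,-33.47],[.51185,.41636,.13243]),
([-29.62,16.09,109.97,53.39,26.78,-165.],[.5976,-.0971,.163])]
def rowsA(j):
    j=np.array(j,float);r=np.radians(j);c1,s1=np.cos(r[0]),np.sin(r[0]);q=r[1]+r[2]
    Rz=np.array([[c1,-s1,0],[s1,c1,0],[0,0,1]])
    M=np.zeros((3,7)) # a,h,L2,A,B,d,T
    M[:,0]=[1,0,0];M[:,1]=[0,0,1];M[:,2]=[np.sin(r[1]),0,np.cos(r[1])];M[:,3]=[np.sin(q),0,np.cos(q)];M[:,4]=[np.cos(q),0,-np.sin(q)];M[:,5]=[0,1,0]
    M=Rz@M; M[:,6]=RW(j)[:,2]; return M
A=np.vstack([rowsA(j) for j,_ in data]);b=np.hstack([p for _,p in data])
par,*_=np.linalg.lstsq(A,b,rcond=1e-6)
def fk(j): return rowsA(j)@par
from scipy.optimize import least_squares
def ik(p,R,j0):
    def f(j):
        e=(Ro.from_matrix(RW(j))*Ro.from_matrix(R).inv()).as_rotvec()
        return np.r_[(fk(j)-p)*5,e]
    s=least_squares(f,j0); return s.x,np.abs(s.fun).max()
E
python3 - <<'E'
from kin import *
print(par.round(4),(A@par-b).reshape(-1,3).round(4))
j0=np.array(data[-1][0]);R0=RW(j0);T=.035
g0=fk(j0)-T*R0[:,2]
# desired: loop back to x/y: shift -3,-2.0mm ; drop 9
gt=g0+[-.003,-.001,-.010]
for lean in (-10,-5,0,5,8):   # extra lean about tool y (negative=more lean)
  for yaw in (0,-5,-10,-15):
    R=(Ro.from_euler('z',yaw,degrees=True)*Ro.from_rotvec(np.radians(lean)*R0[:,1])).as_matrix()@R0
    j,e=ik(gt+T*R[:,2],R,j0); print(lean,yaw,j.round(1),e.round(4),'leanang',np.degrees(np.arccos(-R[2,2])).round(1))
E
```

```text
[1.000e-04 2.013e-01 4.384e-01 3.974e-01 3.860e-02 1.164e-01 2.616e-01] [[-0.0001  0.      0.0001]
 [-0.0002 -0.0003 -0.0003]
 [ 0.      0.0001  0.0001]
 [ 0.      0.0001  0.0001]
 [-0.      0.0001 -0.    ]
 [-0.0001  0.      0.    ]
 [ 0.0001 -0.      0.0001]]
-10 0 [ -32.    17.1  116.4   89.9   26.8 -202.6] 0.0 leanang 52.0
-10 -5 [ -30.1   16.7  117.1   95.7   21.8 -203.7] 0.0 leanang 52.0
-10 -10 [ -28.    16.5  117.4  103.4   16.8 -206.6] 0.0 leanang 52.0
-10 -15 [ -25.7   16.5  117.4  115.2   11.9 -213.5] 0.0 leanang 52.0
-5 0 [ -31.    16.7  113.8   73.2   25.3 -185.5] 0.0 leanang 47.0
-5 -5 [ -29.2   16.3  114.4   74.6   20.3 -182.3] 0.0 leanang 47.0
-5 -10 [ -27.3   16.1  114.7   75.1   15.2 -178.1] 0.0 leanang 47.0
-5 -15 [ -25.3   16.1  114.7   73.3   10.1 -171.6] 0.0 leanang 47.0
0 0 [ -29.9   16.8  110.9   56.2   26.  -168.4] 0.0 leanang 42.0
0 -5 [ -28.4   16.4  111.5   53.8   21.7 -161.3] 0.0 leanang 42.0
0 -10 [ -26.7   16.2  111.7   48.8   17.5 -151.6] 0.0 leanang 42.0
0 -15 [ -24.9   16.2  111.7   39.2   13.8 -137.4] 0.0 leanang 42.0
5 0 [ -28.9   17.2  107.9   41.6   28.7 -153.7] 0.0 leanang 37.0
5 -5 [ -27.5   16.9  108.4   37.6   25.3 -145. ] 0.0 leanang 37.0
5 -10 [ -26.    16.7  108.6   31.5   22.2 -134.3] 0.0 leanang 37.0
5 -15 [ -24.5   16.7  108.6   23.    19.8 -121.1] 0.0 leanang 37.0
8 0 [ -28.2   17.6  106.    34.5   31.1 -146.5] 0.0 leanang 34.0
8 -5 [ -27.    17.3  106.5   30.3   28.2 -137.7] 0.0 leanang 34.0
8 -10 [ -25.6   17.2  106.7   24.7   25.7 -127.5] 0.0 leanang 34.0
8 -15 [ -24.2   17.1  106.7   17.5   23.7 -115.6] 0.0 leanang 34.0
```

Request:
{"name": "jog_arm", "arguments": {
  "series": [
    [0,0,-0.05,-1,-2,0,10],
    [0,0,-0.05,-1,-2,0,10],
    [0,0,-0.04,-1,-1.5,0,10],
    [0,0,0,0,0,0,10]
  ]
}}

```text
time_s: 17.53
eef_pos: [0.5946, -0.1016, 0.1631]
tool_rot: [[-0.739, 0.095, 0.667], [0.076, 0.995, -0.057], [-0.669, 0.009, -0.743]]
force: [0.2, -1.6, 3.3]
width: 0.171
```

```bash
python3 - <<'E'
from meas import *
d,p,R,g=meas('s17'); loopm(d,g); print(env.sense()['joints'].round(2))
save('s17',cv2.resize(d['img'][100:180,140:220],None,fx=7,fy=7,interpolation=cv2.INTER_CUBIC))
E
```

```text
eef [ 0.5947 -0.1017  0.1631] [[-0.739, 0.093, 0.667], [0.075, 0.996, -0.056], [-0.669, 0.008, -0.743]] 0.173 F [ 0.05 -1.66  2.24] t 17.5833
g [ 0.5714 -0.0997  0.1891]
loop 108 [ 0.5718 -0.0991  0.2693] min [ 0.5601 -0.1196  0.2364] max [ 0.583  -0.0801  0.3038]
bowl rim mid [ 0.5675 -0.0965  0.1164] 0.1198
hook 67 [ 0.581  -0.0995  0.3256] min [ 0.5539 -0.1138  0.2989] max [ 0.5907 -0.0899  0.3429]
[ -27.44   15.31  111.04   48.02   20.28 -152.68]
```

View pics/s17.png

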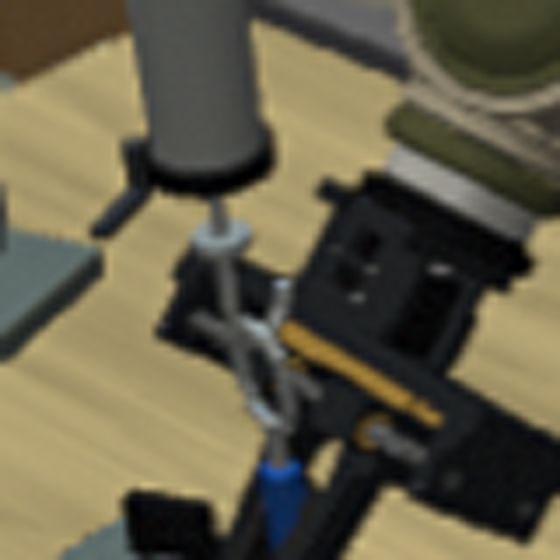

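Request:
{"name": "jog_arm", "arguments": {
  "series": [
    [0,0,0,0,-0.5,-4,10],
    [0,0,0,0,-0.5,-4,10],
    [0,0,0,0,0,-2.5,10],
    [0,0,0,0,0,0,10],
    [0,0,0,0,0,0,10]
  ]
}}

```text
time_s: 18.0
eef_pos: [0.5947, -0.1031, 0.1525]
tool_rot: [[-0.739, 0.094, 0.667], [0.076, 0.996, -0.056], [-0.669, 0.009, -0.743]]
force: [0.3, 1.9, 5.0]
width: 0.173
```

```bash
python3 - <<'E'
from meas import *
d,p,R,g=meas('s18'); loopm(d,g); print(env.sense()['joints'].round(2))
save('s18',cv2.resize(d['img'][100:180,140:220],None,fx=7,fy=7,interpolation=cv2.INTER_CUBIC))
E
```

```text
eef [ 0.5947 -0.1032  0.1526] [[-0.739, 0.094, 0.667], [0.076, 0.996, -0.057], [-0.669, 0.009, -0.743]] 0.176 F [0.4  2.28 4.07] t 18.05
g [ 0.5713 -0.1012  0.1786]
loop 104 [ 0.5718 -0.0997  0.2581] min [ 0.5595 -0.1189  0.2271] max [ 0.5832 -0.0792  0.2927]
bowl rim mid [ 0.5686 -0.0997  0.1057] 0.1092
hook 67 [ 0.5817 -0.0999  0.3213] min [ 0.571  -0.1118  0.2979] max [ 0.5918 -0.0901  0.3414]
[ -27.6    16.39  111.58   51.52   19.31 -156.45]
```

View pics/s18.png

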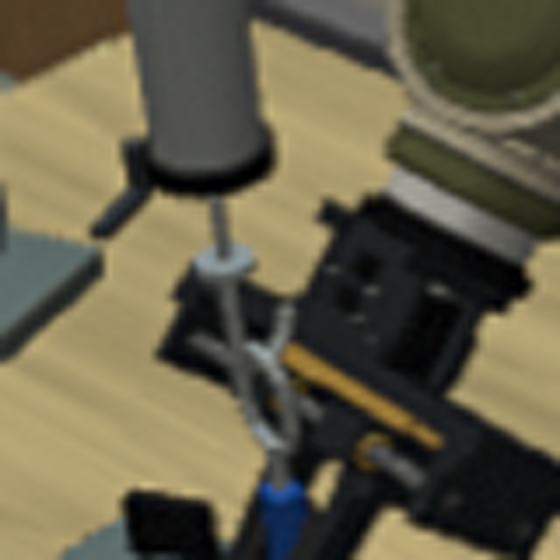

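Request:
{"name": "jog_arm", "arguments": {
  "series": [
    [0,0,0,0,0.7,0,10],
    [0,0,0,0,0,4,10],
    [0,0,0,0,0,5,10],
    [0,0,0,0,0,5,10],
    [0,0,0,0,0,4,10]
  ]
}}

```text
time_s: 18.47
eef_pos: [0.5944, -0.1025, 0.1704]
tool_rot: [[-0.74, 0.095, 0.666], [0.076, 0.995, -0.057], [-0.669, 0.009, -0.743]]
force: [0.7, 1.6, 0.8]
width: 0.171
```

Request:
{"name": "jog_arm", "arguments": {
  "series": [
    [0,0,0,0,0,3,10],
    [0,0,0,0,0,1,10],
    [0,0,0,0,0,0,10],
    [0,0,0,0,0,0,10]
  ]
}}

```text
time_s: 18.8
eef_pos: [0.5943, -0.1025, 0.1739]
tool_rot: [[-0.74, 0.095, 0.666], [0.077, 0.995, -0.057], [-0.669, 0.009, -0.743]]
force: [0.6, 0.9, -0.5]
width: 0.17
```

```bash
python3 - <<'E'
from meas import *
d,p,R,g=meas('s19'); loopm(d,g); print(env.sense()['joints'].round(2))
F=[]
for i in range(4):
    d=shot('scene');s=env.sense();F.append(np.r_[s['force'],s['wrist_torque']])
print(np.mean(F,0).round(2))
E
```

```text
eef [ 0.5943 -0.1025  0.1739] [[-0.74, 0.095, 0.666], [0.077, 0.995, -0.057], [-0.669, 0.009, -0.744]] 0.173 F [-0.69  0.86  0.76] t 18.85
g [ 0.571  -0.1006  0.1999]
loop 101 [ 0.5714 -0.1006  0.279 ] min [ 0.5595 -0.1221  0.2485] max [ 0.5825 -0.0818  0.3133]
bowl rim mid [ 0.5667 -0.0988  0.1272] 0.1308
hook 69 [ 0.575  -0.0999  0.317 ] min [ 0.5522 -0.1119  0.2971] max [ 0.5918 -0.0895  0.3428]
[ -27.52   14.26  110.4    44.66   21.49 -149.05]
[0.53 0.27 0.69 0.02 0.26 0.06]
```

Request:
{"name": "jog_arm", "arguments": {
  "series": [
    [0,0,0,0,0.3,1.5,10],
    [0,0,0,0,0,0,10],
    [0,0,0,0,0,0,10],
    [0,0,0,0,0,0,10]
  ],
  "force": 5
}}

```text
time_s: 19.38
eef_pos: [0.5945, -0.1024, 0.1758]
tool_rot: [[-0.739, 0.095, 0.667], [0.077, 0.995, -0.057], [-0.669, 0.009, -0.743]]
force: [-0.4, -0.1, 1.0]
width: 0.18
```

Request:
{"name": "jog_arm", "arguments": {
  "series": [
    [0,0,0,0,0,0,18],
    [0,0,0,0,0,0,24],
    [0,0,0,0,0,0,34],
    [0,0,0,0,0,0,46],
    [0,0,0,0,0,0,46]
  ]
}}

```text
time_s: 19.8
eef_pos: [0.5945, -0.1022, 0.1758]
tool_rot: [[-0.739, 0.095, 0.667], [0.076, 0.995, -0.057], [-0.669, 0.009, -0.743]]
force: [-1.2, -0.2, -0.2]
width: 0.475
```

```bash
python3 - <<'E'
from meas import *
d,p,R,g=meas('s20'); loopm(d,g); print(env.sense()['joints'].round(2))
save('s20',cv2.resize(d['img'][100:220,130:250],None,fx=4.8,fy=4.8,interpolation=cv2.INTER_CUBIC))
E
```

```text
eef [ 0.5945 -0.1023  0.1758] [[-0.739, 0.095, 0.667], [0.076, 0.995, -0.057], [-0.669, 0.009, -0.743]] 0.51 F [-0.61 -0.26  0.53] t 19.85
g [ 0.5712 -0.1003  0.2018]
loop 110 [ 0.573  -0.0994  0.2818] min [ 0.5615 -0.1196  0.2493] max [ 0.5826 -0.0827  0.3162]
bowl rim mid [ 0.5737 -0.104   0.1284] 0.1326
hook 68 [ 0.574  -0.0995  0.313 ] min [ 0.5539 -0.1093  0.297 ] max [ 0.5887 -0.0891  0.3425]
[ -27.48   14.09  110.29   44.2    21.63 -148.54]
```

View pics/s20.png

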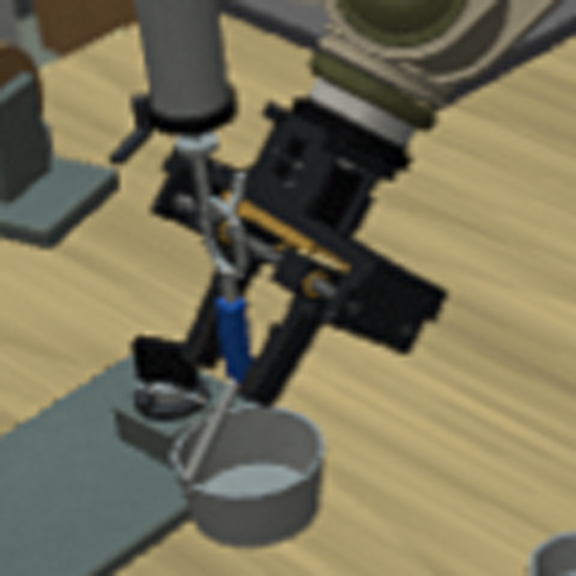

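Request:
{"name": "jog_arm", "arguments": {
  "series": [
    [0,0,0,0,0,0,52],
    [0,0,0,-5,0.4,5.5,52],
    [0,0,0,-8,0.7,9,52],
    [0,0,0,-13,1.1,15,52],
    [0,0,0,-20,1.7,22,52]
  ]
}}

```text
time_s: 20.27
eef_pos: [0.5477, -0.0982, 0.2267]
tool_rot: [[-0.741, 0.095, 0.665], [0.077, 0.995, -0.056], [-0.667, 0.01, -0.745]]
force: [0.6, -0.7, -0.3]
width: 0.592
```

Request:
{"name": "jog_arm", "arguments": {
  "series": [
    [0,0,0,-24,2,27,52],
    [0,0,0,-24,2,27,52],
    [0,0,0,-24,2,27,52],
    [0,0,0,-24,2,27,52],
    [0,0,0,0,0,0,52]
  ]
}}

```text
time_s: 20.68
eef_pos: [0.4508, -0.0905, 0.3413]
tool_rot: [[-0.734, 0.096, 0.672], [0.073, 0.995, -0.063], [-0.675, 0.003, -0.738]]
force: [0.5, 0.9, 1.5]
width: 0.591
```

```bash
python3 - <<'E'
from meas import *
d,p,R,g=meas('s21'); save('s21',cv2.resize(d['img'],(768,576)))
C=cloud(d);ok=d['z_map']>0
m=ok&(np.hypot(C[...,0]-.57,C[...,1]+.1)<.07)&(C[...,2]>.07)&(C[...,2]<.14);P=C[m];print(P.min(0),P.max(0))
print(env.sense()['joints'].round(1))
E
```

```text
eef [ 0.4516 -0.0908  0.3386] [[-0.736, 0.097, 0.671], [0.075, 0.995, -0.062], [-0.673, 0.005, -0.739]] 0.59 F [ 0.01 -0.04 -1.38] t 20.7333
g [ 0.4281 -0.0886  0.3645]
[ 0.52760931 -0.14828318  0.08707009] [ 0.61820329 -0.05703553  0.13983542]
[ -39.1  -17.   114.2   29.5   49.6 -136.1]
```

View pics/s21.png

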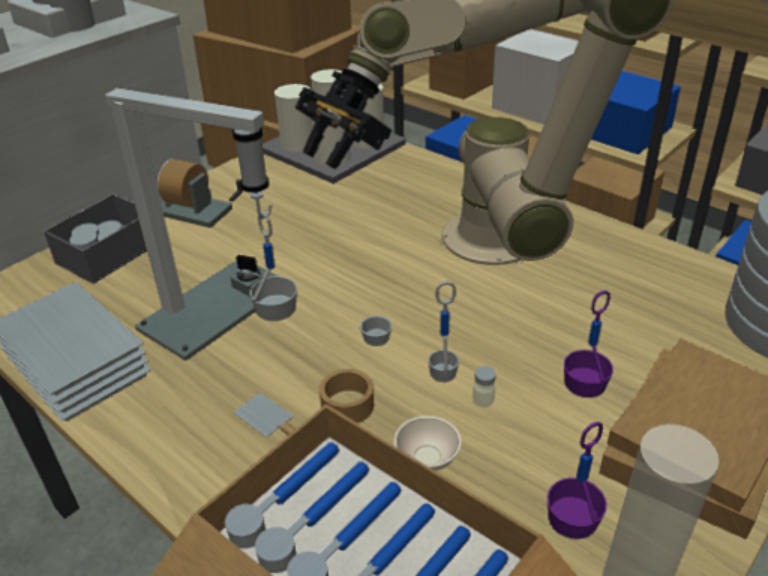

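Request:
{"name": "jog_arm", "arguments": {
  "series": [
    [0,0,0,-15,0,0,52],
    [0,0,0,0,0,0,52],
    [0,0,0,0,0,0,52],
    [0,0,0,0,0,0,52],
    [0,0,0,0,0,0,52]
  ]
}}

```text
time_s: 21.15
eef_pos: [0.4379, -0.0904, 0.3348]
tool_rot: [[-0.74, 0.095, 0.666], [0.077, 0.995, -0.056], [-0.668, 0.009, -0.744]]
force: [-0.2, 0.2, -0.2]
width: 0.592
```

```bash
python3 - <<'E'
from h import *
import pickle
r0=pickle.load(open('scene0.pkl','rb'))
for i in range(50):
    d=shot('scene')
    if i%7==0:
        C=cloud(d);ok=d['z_map']>0;m=ok&(np.hypot(C[...,0]-.57,C[...,1]+.1)<.075)&(C[...,2]>.07)&(C[...,2]<.14);P=C[m]
        v,u=np.nonzero(m);print(env.sense()['time_s'],u.mean().round(2),v.mean().round(2),((P.min(0)+P.max(0))/2).round(4))
save('s22',cv2.resize(d['img'][100:220,130:250],None,fx=4.8,fy=4.8,interpolation=cv2.INTER_CUBIC))
# compare others
df=np.abs(d['img'].astype(int)-r0['img'].astype(int)).max(-1)>40
n,lab,st,cen=cv2.connectedComponentsWithStats(df.astype(np.uint8))
for k in range(1,n):
    if st[k,4]>15: print(st[k],cen[k].round())
E
```

```text
21.2 184.56 198.61 [ 0.5702 -0.1012  0.1125]
21.55 184.03 198.69 [ 0.5708 -0.1008  0.1114]
21.9 184.17 198.54 [ 0.5717 -0.1009  0.1124]
22.25 184.1 198.65 [ 0.5707 -0.1008  0.1121]
22.6 184.15 198.64 [ 0.5707 -0.102   0.1116]
22.95 184.15 198.64 [ 0.5717 -0.1024  0.1119]
23.3 184.16 198.66 [ 0.5709 -0.1035  0.1129]
23.65 184.15 198.65 [ 0.5716 -0.1028  0.1125]
[261   1   8  17  81] [265.   7.]
[278   0  45  17 187] [302.   7.]
[308   0  18   3  33] [317.   1.]
[338   0  15   6  60] [343.   2.]
[378   0  10   5  34] [381.   2.]
[ 385    0  127  134 4659] [450.  56.]
[326   2  64  16 273] [357.  11.]
[390   9  15  17 147] [397.  18.]
[245  10  17  26 285] [253.  23.]
[269  10   6  20  79] [271.  20.]
[304  14  33  21 274] [318.  22.]
[237  18  11  20  70] [242.  30.]
[337  19  20   8  59] [347.  22.]
[286  25  15   7  70] [291.  28.]
[385  27   8   7  31] [388.  30.]
[425  26  19   9  93] [434.  30.]
[258  33  13   6  31] [265.  36.]
[286  33   6   6  27] [288.  36.]
[ 200   39   63   74 2194] [233.  74.]
[262  40   7   5  20] [265.  42.]
[477  48   8   5  20] [480.  50.]
[385  59   5  10  19] [387.  63.]
[353  80  30  14 218] [369.  86.]
[483  90  29  19 236] [497.  99.]
[298  92  17  39 323] [304. 112.]
[310  92  11  14  58] [314.  98.]
[ 323   99   56   75 2228] [350. 138.]
[ 473   98   39   83 1057] [489. 143.]
[382 103  28  13 174] [395. 109.]
[472 112   6   5  18] [474. 114.]
[437 116  17  15 127] [446. 123.]
[153 127  23   8  75] [163. 130.]
[172 138   9  17  51] [175. 145.]
[447 144  11  20  86] [453. 154.]
[176 146   8  35 154] [179. 166.]
[164 168   7   4  18] [167. 170.]
[157 170   6   4  16] [159. 171.]
[167 182  11  14  48] [173. 189.]
[171 185  28  29 443] [186. 202.]
[ 332  233   36   74 1147] [350. 280.]
```

View pics/s22.png

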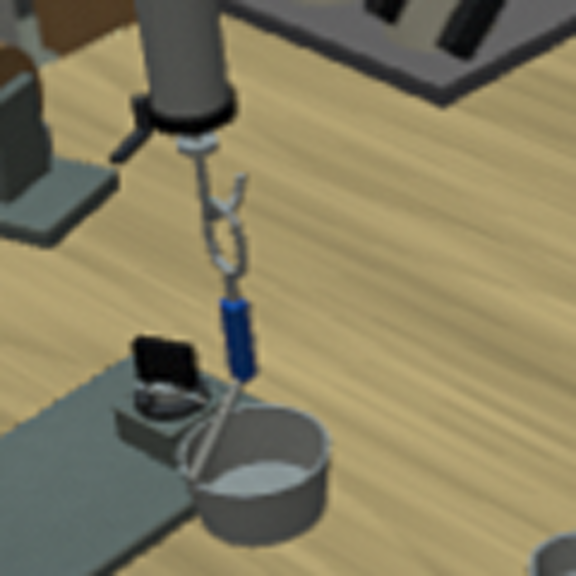

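The ladle hangs still on the hook. Everything else on the bench looks unchanged; the only differences in the picture are the arm, the stand and the large ladle's old spot.

```bash
python3 -c "
from plant import job
print(job.finish_job())"
```

```text
the job is handed in; nothing more can be done
None
```

The larger ladle is hanging still on the unlocked balance, and the job was handed in at about 24 s of the 72 s allowed.

**Lock knob:** I lifted it about 10.5 mm, turned it clockwise 1.22 rad and let it down. A picture afterwards showed it at home height, lying at about −65° against −67° expected, with the lock tongue swung aside.

**Hanging and tug:** I gripped the steel 90 mm ladle by its blue grip, leaned the gripper back about 43°, and moved the loop on to the hook and lowered it. I then drew the hook down to about 30 mm by the picture; the force change of about 6.7 N suggests about 32 mm. It held. I eased off until the force was near zero, opened the fingers and backed away.

**Last checks:** The ladle moved less than 0.2 pixel over the last 1.7 s. Comparing with the first picture, only the arm, the stand and the ladle's old spot had changed, so the other ladle, the purple ones and the loose things stayed put.

**What disagreed or went wrong:**
- **Tool point:** the reported tool position lay about 35 mm further along the fingers than the real grasp point. I measured this in the pictures and allowed for it throughout.
- **Joint limit:** joint 6 came up against its range limit about 20 mm into the tug, reading −165.00° against −165.06°. The arm drifted about 3 mm and pressed the loop sideways on the hook with about 4 to 6 N. I turned the ladle 8° clockwise, which freed it, and finished the tug from there.

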